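# Close up the row of ingredient tins under the over-shelf

### The job

In the bay under the wire over-shelf, slide the tin that has drifted away back up against the wide tin so that they stand side by side with no gap and their fronts in line. Then bring the matching tin from the open bench and set it in the room this makes, in the same way flush against the tin you moved, all standing level on the bench. Leave the wide tin where it stands, keep the tins upright, and do not disturb the other things.

Things in the scene. Friction and masses are not known exactly. Their poses are not given: they have to be found in the camera images.
- overshelf: fixed over-shelf with a bay for tins below it. Origin: on the bench, middle of the bay; x to the back, y to the left seen from the robot. The bay, open in front, is 282 mm wide between two wooden end stops 25 mm high, 12 mm thick (inner faces y = +141, -141 mm); a 25 mm high back rail has its face at x = 56 mm. 18 mm posts at x = 100, y = +215, -215 mm
- shelf_front (a point): middle of the front edge of the over-shelf's wire shelf, on its underside, 43 mm in front of the bay's middle and 257 mm above the bench; axes as the over-shelf. The shelf spans 225 mm to either side and 151 mm to the back, so it covers the tins: the tool must come in tilted from the front
- wide_tin: lidded metal ingredient tin, 100 mm wide (y), 100 mm deep (x), 70 mm high to the lid's top; centred on the lid a wooden fin grip 60 mm long along x, 16 mm thick (y), from 70 to 110 mm above the bench. Origin: centre of the underside; z up; front and back alike. The full, heavy one (about 1.6 kg), in the bay at its left (+y) end stop; it stays there
- drifted_tin: lidded metal ingredient tin, 80 mm wide (y), 100 mm deep (x), 70 mm high to the lid's top; centred on the lid a wooden fin grip 60 mm long along x, 16 mm thick (y), from 70 to 110 mm above the bench. Origin: centre of the underside; z up; front and back alike. About 0.4 kg. It stands in the bay, some centimetres to the right (-y) of the wide tin
- spare_tin: lidded metal ingredient tin, 80 mm wide (y), 100 mm deep (x), 70 mm high to the lid's top; centred on the lid a wooden fin grip 60 mm long along x, 16 mm thick (y), from 70 to 110 mm above the bench. Origin: centre of the underside; z up; front and back alike. About 0.4 kg. It stands on the open bench in front of the over-shelf, off to its left or right; same as the drifted tin
- bowl: bystander: white bowl on the open bench, 120 mm across, 55 mm high; origin at the centre of its underside
- jar: bystander: amber glass jar with a metal lid on the open bench, 72 mm across, 100 mm high; origin at the centre of its underside
- cup: bystander: steel cup outside the left end stop, 54 mm across, 60 mm high; origin at the centre of its underside
- dish: bystander: small white dish outside the right end stop, 52 mm across, 22 mm high; origin at the centre of its underside
- rolling_pin: bystander: wooden rolling pin on the right of the bench, 380 mm long along its x, 48 mm thick; origin at the middle of its underside
- scraper: bystander: bench scraper on the left of the bench, steel blade with a rounded grip, 125 mm by 150 mm, 17 mm thick; origin near its middle, underside
Mind the look-alikes: they are no part of the job. Leave any turquoise look-alike of the spare_tin alone. Leave any purple look-alike of the drifted_tin alone.

How it is judged:
By the outcome, as a careful person would: the job done as asked, in the order asked, and still so for the second after the job is handed in, with the robot touching nothing.
It also fails if it takes over 66 s, if anything falls off the work surface, if the arm or the gripper's body presses on something with over 40 N, if the wrist force passes 120 N, or if a joint passes its speed limit or range.

### The arm

A 6-joint arm with a two-finger parallel gripper is mounted at the origin on the work surface. World frame = base frame: x ahead of the robot, y to its left, z up, the work surface at z = 0. Lengths are in m, angles in rad, forces in N, time in s.
With the tool pointing down it reaches from about 0.375 to 0.9 m from the base axis. Payload 3.1 kg.
Tool frame: the origin (TCP) lies midway between the tips of the shut fingers; the grasp point (between the pads) lies 19 mm behind it (manip.pinch_z is the distance from the TCP to the grasp point, in m); z points along the fingers, y is the line along which they close (so a half turn about z gives the same grasp; the last joint's range is limited). The gripper opens to 85 mm and grips with 20 to 120 N. Pads are 22 mm wide; open, the fingers measure 114 mm over their backs; the gripper's body (76 mm by 85 mm) begins 54 mm behind the grasp point. The pads swing forward as they close: fully open they stand 13 mm farther back than shut.
Start: joints at [1.163, 0.527, 1.433, -0, 1.181, -0.178], TCP at [0.142, 0.609, 0.231] pointing down, gripper open.
Joint ranges: [-3.08, 3.08], [-0.75, 2.2], [0.22, 2.44], [-1.43, 4.57], [0, 2.65], [-2.85, 2.85]. Speed limits (rad/s): [2.79, 2.79, 3.14, 3.14, 3.14, 3.14].

### API

Orientations are given as a unit quaternion [x, y, z, w].
In Python, from station import manip, viewer, ticket gives the robot as it stands.
- The arm moves only by the shell command python3 -m creep 'ROWS' [FORCE]. ROWS is JSON, a list of rows, each an object with "slide": the shift along the tool's x, y, z in cm, a list of three; "angular": the turn, a rotation vector about the tool's x, y, z in rad, a list of three; "claw": the opening, from -1 (shut) to 1 (fully open). A call has 1 to 10 rows; each row shifts and turns the commanded pose from where the row before left it, along the tool's axes as they then stand; what a row does not reach is not made up. A row lasts 1/12 s, in which the tool goes at most 41.7 mm and 7.16 degrees, less where a joint would pass 70% of its speed; a pose out of reach is approached as far as the arm can. A call with a gripper value outside its range is refused whole. The fingers move at their own pace and stop on an object; FORCE is the grip in N (left out, the last holds). Time passes only in rows, so rows that do not move let the fingers close. It gives the time, the measured TCP pose, the force, the opening and the grip force at its end, in the units of the state.
- manip.sense(): the state, without advancing time (a new reading comes with each control period).
- viewer.snapshot(name): name is "scene" or "top" or "wrist"; returns the picture (480x640x3 uint8, blue, green, red); there is no depth.
- viewer.calibration(name): a dict with "fov_y" (degrees; the focal length in pixels is half the picture's height over the tangent of half this angle, whatever the lens; pixels are square), "cx", "cy" (the principal point, pixels), "T" (4x4, takes a point from camera to world coordinates); the wrist camera has in their place "tool_from_camera" (4x4, takes a point from camera to tool coordinates, whose origin is the TCP and whose axes are the flange's). Camera axes: x right, y up, looking along -z (the intrinsics and any distortion apply to the point x, -y, -z); pixel columns grow to the right and rows downward; lengths in m; the calibration is good to about 2 mm. A picture is of the moment at which its call begins: read the wrist's pose just before it. calibration takes no time and is no camera call.
- ticket.sign_off(): hands the job in; it is judged then, once.
The state is a dict: "t": time; "q": joint angles; "qd": joint speeds; "tau": joint torques, N m; "tcp_pos": TCP position; "tool_rot": TCP orientation; "force": force on the tool from outside, world axes, zero at the start; "ft_torque": the same for the moment, N m; "finger_gap": opening from 0.0 (shut) to 1.0 (fully open); "gripper_force": force on a finger pad.
Only numpy, scipy, OpenCV 4.12 (cv2) and the standard library are available. Lean on these libraries where they do the work, as an engineer would, in place of code of your own. Each camera call takes 0.05 s, during which the arm holds its last target. There are 200 camera calls.

## Working session

There is one attempt and no reset: what is moved stays moved. The work goes in short steps, Python scripts to look and compute and a shell command to move; the robot and the scene stay as the last step left them, time stands still between calls to the robot, and variables do not carry over. Pictures are saved under pics/ and viewed, at most 13 in all, crops included, and the job is handed in when it is done.

```bash
ls; mkdir -p pics; python3 - <<'E'
from station import manip, viewer
import cv2, numpy as np
print(manip.sense()); print(manip.pinch_z)
for n in("scene","top","wrist"):
    print(n,viewer.calibration(n))
a=viewer.snapshot("scene");b=viewer.snapshot("top")
cv2.imwrite("pics/scene0.png",a);cv2.imwrite("pics/top0.png",b)
E
```

```text
pics
{'t': 0.0, 'q': array([ 1.16246424e+00,  5.28452346e-01,  1.43390677e+00, -1.31209426e-05,
        1.18137488e+00, -1.78483688e-01]), 'qd': array([-2.16090288e-03, -1.15819383e-03, -4.04329449e-05,  7.73528155e-04,
       -2.33317419e-04,  8.55510153e-04]), 'tau': array([ 6.05937985e-04, -4.42339754e+01, -1.78030515e+01, -6.57587947e-06,
        8.36128194e-03,  5.65464006e-06]), 'tcp_pos': array([0.14207164, 0.60790792, 0.23034067]), 'tool_rot': array([ 1.14668844e-01,  9.93403196e-01, -1.02667139e-03, -3.03848664e-04]), 'force': array([0.07810773, 0.42382495, 0.54121586]), 'ft_torque': array([ 0.07890354, -0.00168106,  0.05334866]), 'gripper_force': 0.0, 'finger_gap': 1.0025706884577008}
0.0187
scene {'fov_y': 56.77698839846053, 'cx': 311.566894098315, 'cy': 234.55965275966076, 'T': array([[-0.63861711, -0.42034819,  0.64457396,  1.23220594],
       [ 0.76945161, -0.36034793,  0.52734579,  0.56394176],
       [ 0.01060205,  0.83274052,  0.55356195,  0.76497133],
       [ 0.        ,  0.        ,  0.        ,  1.        ]])}
top {'fov_y': 43.012790575315954, 'cx': 318.8504167440602, 'cy': 236.17272678004318, 'T': array([[ 0.02475259,  0.98512744, -0.17003304,  0.27349336],
       [-0.99964414,  0.02269872, -0.01401282, -0.01756999],
       [-0.00994488,  0.17031938,  0.98533873,  1.6714261 ],
       [ 0.        ,  0.        ,  0.        ,  1.        ]])}
wrist {'fov_y': 67.65623087513691, 'cx': 319.75754687396295, 'cy': 241.87955183439138, 'tool_from_camera': array([[ 8.40969271e-04,  9.55694316e-01,  2.94359758e-01,
         7.53497281e-02],
       [ 9.99999643e-01, -7.79393709e-04, -3.26494469e-04,
        -4.75914723e-04],
       [-8.26067652e-05,  2.94359927e-01, -9.55694630e-01,
        -1.42092176e-01],
       [ 0.00000000e+00,  0.00000000e+00,  0.00000000e+00,
         1.00000000e+00]])}
```

View pics/scene0.png

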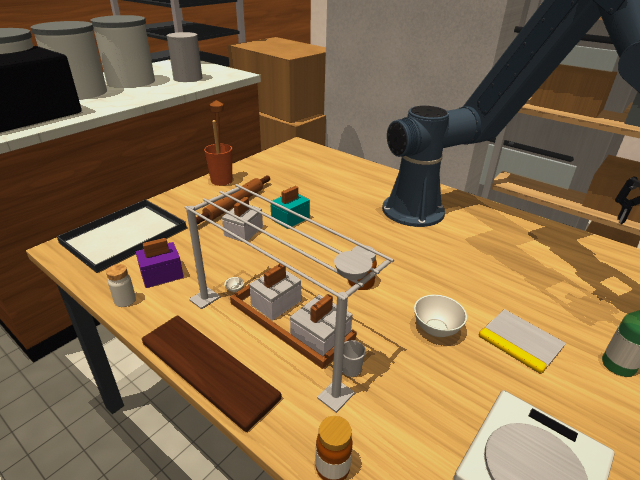

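View pics/top0.png

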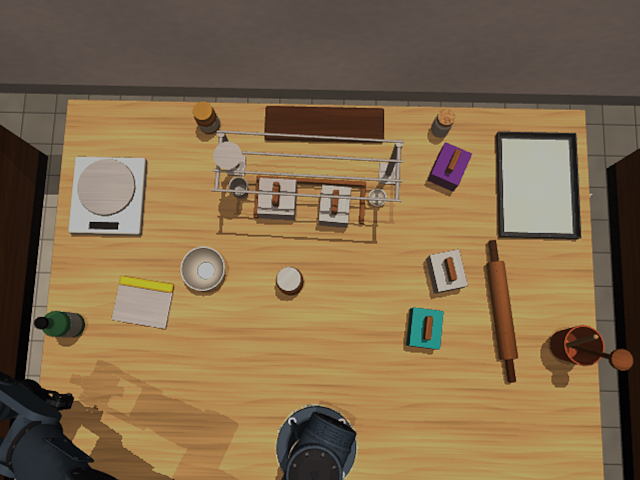

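```bash
cat > h.py <<'E'
import numpy as np, cv2
from station import manip, viewer
from scipy.spatial.transform import Rotation as R
def cam(n, s=None):
    c=viewer.calibration(n)
    if n=="wrist":
        M=np.eye(4);M[:3,:3]=R.from_quat(s["tool_rot"]).as_matrix();M[:3,3]=s["tcp_pos"]
        T=M@c["tool_from_camera"]
    else: T=c["T"]
    return 240/np.tan(np.radians(c["fov_y"]/2)),c["cx"],c["cy"],T
def ray(C,p):
    f,cx,cy,T=C; d=T[:3,:3]@np.array([(p[0]-cx)/f,-(p[1]-cy)/f,-1]); return T[:3,3],d
def onz(C,p,z):
    o,d=ray(C,p); return o+d*(z-o[2])/d[2]
def tri(C1,p1,C2,p2):
    o1,d1=ray(C1,p1);o2,d2=ray(C2,p2)
    k=np.linalg.lstsq(np.c_[d1,-d2],o2-o1,rcond=None)[0]
    a,b=o1+d1*k[0],o2+d2*k[1]; return (a+b)/2,np.linalg.norm(a-b)
def proj(C,P):
    f,cx,cy,T=C; v=T[:3,:3].T@(np.asarray(P)-T[:3,3]); return np.array([cx+f*v[0]/-v[2],cy-f*v[1]/-v[2]])
E
python3 - <<'E'
import cv2,numpy as np
a=cv2.imread("pics/top0.png")
c=np.hstack([cv2.resize(a[165:245,215:405],None,fx=2.6,fy=2.6,interpolation=2),cv2.resize(a[235:315,405:495],None,fx=2.6,fy=2.6,interpolation=2)])
s=cv2.imread("pics/scene0.png")
d=cv2.resize(s[185:365,190:380],None,fx=2.1,fy=2.1,interpolation=2)
d=np.hstack([d,cv2.resize(s[180:250,210:310],None,fx=3.2,fy=3.2,interpolation=2)[:,:c.shape[1]-d.shape[1]] if 0 else np.zeros((d.shape[0],c.shape[1]-d.shape[1],3),np.uint8)])
cv2.imwrite("pics/c1.png",np.vstack([c,d]));print(c.shape,d.shape)
E
```

```text
(208, 728, 3) (378, 728, 3)
```

View pics/c1.png

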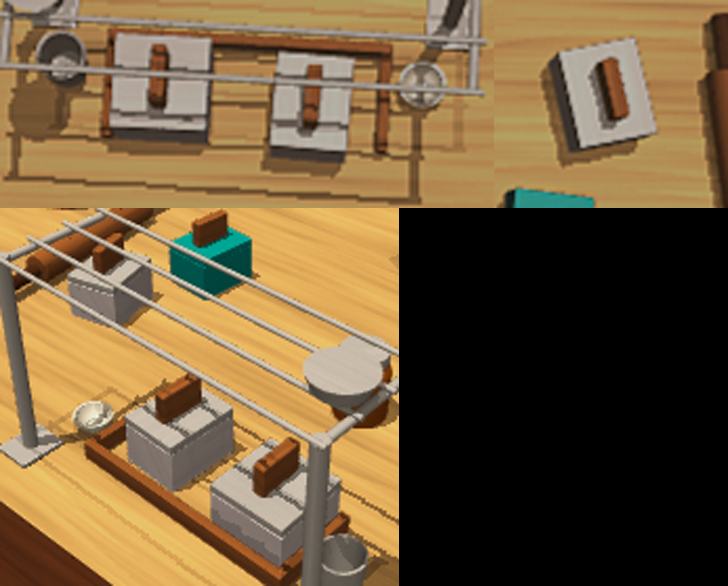

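```bash
python3 - <<'E'
from h import *
C=cam("top");S=cam("scene")
t=lambda u,v:(215+u/2.6,165+v/2.6)
P=lambda n,p,z:print(n,onz(C,p,z).round(4))
P("rail topfront L",t(116,36),.025);P("rail R",t(385,52),.025)
P("stopR front",t(381,152),.025);P("stopL front",t(107,135),.025)
for n,p in dict(wl=(114,123),wr=(209,127),wbl=(116,33),wbr=(211,38),dl=(271,146),dr=(349,150),dbl=(277,53),dbr=(354,58)).items(): P(n,t(*p),.07)
s=lambda u,v:(405+(u-494)/2.6,235+v/2.6)
for p in [(581,150),(655,132),(632,40),(560,58)]: P("sp",s(*p),.07)
P("spfin",s(609,61),.11);P("spfin",s(622,117),.11)
# fins tri: fin top ends, top vs scene
q=lambda u,v:(190+u/2.1,185+(v-208)/2.1)
print("wide fin top far(front) end?",tri(C,t(159,46),S,q(262,467)),tri(C,t(159,98),S,q(290,440)))
print("drift fin",tri(C,t(314,66),S,q(163,400)),tri(C,t(311,122),S,q(191,378)))
print("spare fin top",tri(C,s(609,60),S,q(100,247)),tri(C,s(622,117),S,q(117,235)))
for n,p,z in(("jar",(289,280),.1),("bowl",(203,270),.055),("teal",(425,328),.07),("rollpin a",(493,243),.03),("rp b",(512,380),.03),("rp",(503,312),.03)):P(n,p,z)
P("shelf front L",(215,194),.26);P("shelf front R",(400,202),.26)
E
```

```text
rail topfront L [0.7161 0.1752 0.025 ]
rail R [ 0.7049 -0.1136  0.025 ]
stopR front [ 0.5958 -0.1107  0.025 ]
stopL front [0.6075 0.1803 0.025 ]
wl [0.6112 0.1682 0.07  ]
wr [0.6092 0.0697 0.07  ]
wbl [0.7073 0.1701 0.07  ]
wbr [0.7041 0.0706 0.07  ]
dl [0.5907 0.0052 0.07  ]
dr [ 0.5883 -0.0752  0.07  ]
dbl [0.6895 0.0014 0.07  ]
dbr [ 0.6859 -0.0788  0.07  ]
sp [ 0.4068 -0.312   0.07  ]
sp [ 0.4267 -0.3867  0.07  ]
sp [ 0.5201 -0.3648  0.07  ]
sp [ 0.4999 -0.2914  0.07  ]
spfin [ 0.4923 -0.3331  0.11  ]
spfin [ 0.4369 -0.3452  0.11  ]
wide fin top far(front) end? (array([0.68301903, 0.12311243, 0.10777435]), np.float64(0.004597005055937264)) (array([0.63002158, 0.11998559, 0.10644675]), np.float64(0.0015027862248495468))
drift fin (array([ 0.66646933, -0.03481839,  0.10223236]), np.float64(0.005666792918820795)) (array([ 0.61177008, -0.03662921,  0.09949357]), np.float64(0.003737277160083039))
spare fin top (array([ 0.4906504 , -0.32990417,  0.11430447]), np.float64(0.00609591717861065)) (array([ 0.43797072, -0.34693312,  0.10451373]), np.float64(0.0013981155188112276))
jar [0.4278 0.0792 0.1   ]
bowl [0.4536 0.3127 0.055 ]
teal [ 0.3143 -0.2763  0.07  ]
rollpin a [ 0.5488 -0.4686  0.03  ]
rp b [ 0.1861 -0.5096  0.03  ]
rp [ 0.3627 -0.4908  0.03  ]
shelf front L [0.6134 0.2526 0.26  ]
shelf front R [ 0.6037 -0.1879  0.26  ]
```

```bash
cat >> h.py <<'E'
def ori(tilt,yaw):
    t,y=np.radians([tilt,yaw]); z=np.array([np.sin(t)*np.cos(y),np.sin(t)*np.sin(y),-np.cos(t)])
    Y=np.array([-np.sin(y),np.cos(y),0]); return np.c_[np.cross(Y,z),Y,z]
def plan(pts,tilt,yaw,grasp=False):
    s=manip.sense(); Rc=R.from_quat(s["tool_rot"]).as_matrix(); Rt=ori(tilt,yaw)
    rv=R.from_matrix(Rc.T@Rt).as_rotvec(); print("t",round(s["t"],2),"rot",rv.round(4),"n>=",np.linalg.norm(rv)/.125)
    p=s["tcp_pos"]
    for q in pts:
        q=np.array(q,float)
        if grasp: q=q+Rt[:,2]*manip.pinch_z
        d=Rt.T@(q-p)*100; print(" slide cm",d.round(2),"n>=",np.linalg.norm(d)/4.17); p=q
E
python3 -c "
from h import *
plan([(.53,.02,.20)],45,-2)"
```

```text
t 0.1 rot [-0.0783 -0.7834 -0.184 ] n>= 6.467947671157754
 slide cm [-26.71 -57.41  31.02] n>= 16.908521287877193
```

```bash
python3 -m creep '[{"slide":[0,0,0],"angular":[-0.0112,-0.1119,-0.0263],"claw":1},{"slide":[0,0,0],"angular":[-0.0112,-0.1119,-0.0263],"claw":1},{"slide":[0,0,0],"angular":[-0.0112,-0.1119,-0.0263],"claw":1},{"slide":[0,0,0],"angular":[-0.0112,-0.1119,-0.0263],"claw":1},{"slide":[0,0,0],"angular":[-0.0112,-0.1119,-0.0263],"claw":1},{"slide":[0,0,0],"angular":[-0.0112,-0.1119,-0.0263],"claw":1},{"slide":[0,0,0],"angular":[-0.0112,-0.1119,-0.0263],"claw":1}]'
python3 -m creep '[{"slide":[-1.5,-3.2,1.7],"angular":[0,0,0],"claw":1},{"slide":[-1.5,-3.2,1.7],"angular":[0,0,0],"claw":1},{"slide":[-1.5,-3.2,1.7],"angular":[0,0,0],"claw":1},{"slide":[-1.5,-3.2,1.7],"angular":[0,0,0],"claw":1},{"slide":[-1.5,-3.2,1.7],"angular":[0,0,0],"claw":1},{"slide":[-1.5,-3.2,1.7],"angular":[0,0,0],"claw":1},{"slide":[-1.5,-3.2,1.7],"angular":[0,0,0],"claw":1},{"slide":[-1.5,-3.2,1.7],"angular":[0,0,0],"claw":1},{"slide":[-1.5,-3.2,1.7],"angular":[0,0,0],"claw":1}]'
python3 -c "
from h import *
plan([(.53,.02,.20)],45,-2)"
```

```text
t: 0.68
tcp_pos: [0.1417, 0.6091, 0.2319]
tool_rot: [0.016, 0.923, -0.005, 0.385]
force: [0.8, -0.6, 0.2]
finger_gap: 0.995
gripper_force: 0.0
t: 1.43
tcp_pos: [0.3318, 0.3159, 0.2263]
tool_rot: [0.02, 0.928, -0.014, 0.373]
force: [0.3, 1.0, 0.8]
finger_gap: 1.001
gripper_force: 0.0
t 1.43 rot [-0.016  -0.021  -0.0019] n>= 0.2118822927338964
 slide cm [-12.88 -28.88  16.59] n>= 8.564293732119326
```

```bash
python3 -m creep '[{"slide":[-1.43,-3.2,1.84],"angular":[0,0,0],"claw":1},{"slide":[-1.43,-3.2,1.84],"angular":[0,0,0],"claw":1},{"slide":[-1.43,-3.2,1.84],"angular":[0,0,0],"claw":1},{"slide":[-1.43,-3.2,1.84],"angular":[0,0,0],"claw":1},{"slide":[-1.43,-3.2,1.84],"angular":[0,0,0],"claw":1},{"slide":[-1.43,-3.2,1.84],"angular":[0,0,0],"claw":1},{"slide":[-1.43,-3.2,1.84],"angular":[0,0,0],"claw":1},{"slide":[-1.43,-3.2,1.84],"angular":[0,0,0],"claw":1},{"slide":[-1.43,-3.2,1.84],"angular":[0,0,0],"claw":1},{"slide":[0,0,0],"angular":[0,0,0],"claw":1}]'
python3 - <<'E'
from h import *
s=manip.sense();a=viewer.snapshot("wrist")
cv2.imwrite("pics/w1.png",a);np.save("w1.npy",np.r_[s["tcp_pos"],s["tool_rot"]])
plan([(.53,.02,.20)],45,-2)
E
```

```text
t: 2.27
tcp_pos: [0.5302, 0.0427, 0.2462]
tool_rot: [0.031, 0.936, -0.034, 0.348]
force: [0.7, 0.2, -0.1]
finger_gap: 1.001
gripper_force: 0.0
t 2.32 rot [-0.0602 -0.0755 -0.0048] n>= 0.7737864222602701
 slide cm [ 3.02 -2.51  3.44] n>= 1.2515064997807195
```

View pics/w1.png

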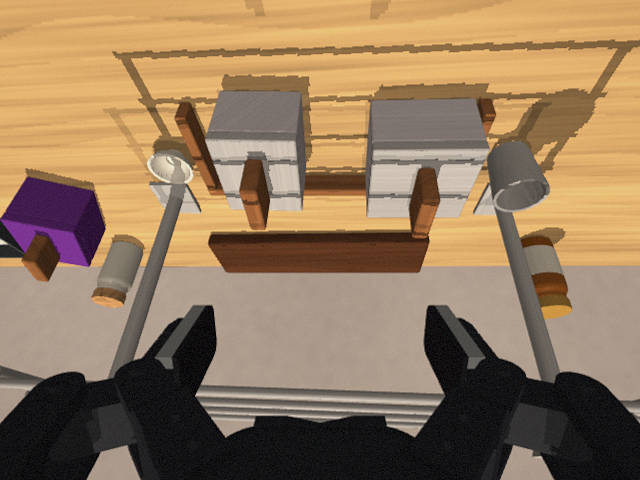

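```bash
python3 - <<'E'
import cv2
a=cv2.imread("pics/w1.png")
cv2.imwrite("pics/c2.png",cv2.resize(a[80:245,190:500],None,fx=2.5,fy=2.5,interpolation=2))
E
```

```text
(no output)
```

View pics/c2.png

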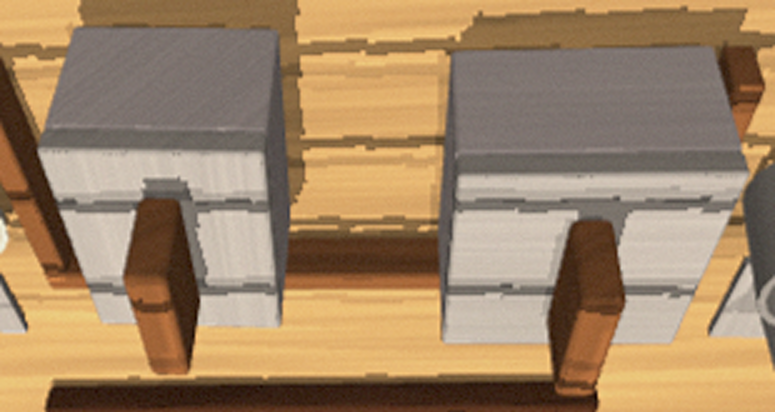

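```bash
python3 - <<'E'
from h import *
v=np.load("w1.npy");W=cam("wrist",dict(tcp_pos=v[:3],tool_rot=v[3:]));C=cam("top")
o=lambda u,v:(190+u/2.5,80+v/2.5)
t=lambda u,v:(215+u/2.6,165+v/2.6)
D={"d":dict(fr0=(76,28,0),fl0=(278,29,0),fr=(39,150,.07),fl=(265,151,.07),br=(105,322,.07),bl=(282,325,.07)),
"w":dict(fr0=(453,52,0),fl0=(715,47,0),fr=(453,172,.07),fl=(745,172,.07),br=(441,340,.07),bl=(680,344,.07))}
for n,d in D.items():
  Q={k:onz(W,o(*p[:2]),p[2]) for k,p in d.items()}
  for k in Q: print(n,k,Q[k].round(4))
  print(n,"centre",np.mean([Q[k] for k in("fr","fl","br","bl")],0).round(4),"yaw front",np.degrees(np.arctan2(-(Q["fl"]-Q["fr"])[0],(Q["fl"]-Q["fr"])[1])).round(2),"front0",np.degrees(np.arctan2(-(Q["fl0"]-Q["fr0"])[0],(Q["fl0"]-Q["fr0"])[1])).round(2),"sides",[np.degrees(np.arctan2((Q[b]-Q[a])[1],(Q[b]-Q[a])[0])).round(2) for a,b in(("fr","br"),("fl","bl"))])
for n,a,b in(("w fl",(745,172),(114,123)),("w fr",(453,172),(209,127)),("w br",(441,340),(211,38)),("d fl",(265,151),(271,146)),("d fr",(39,150),(349,150)),("d bl",(282,325),(277,53))):
  print(n,tri(W,o(*a),C,t(*b)))
# fin top ends: back end top
print("d fin back top",onz(W,o(170,373),.11),"w",onz(W,o(578,393),.11))
print("d fin front top mid",onz(W,o(158,290),.11),"w",onz(W,o(592,300),.11))
print("stopL front top",onz(W,o(742,48),.025))
E
```

```text
d fr0 [ 0.5881 -0.0699  0.    ]
d fl0 [0.5927 0.0088 0.    ]
d fr [ 0.5865 -0.0689  0.07  ]
d fl [0.5904 0.0096 0.07  ]
d br [ 0.6839 -0.0743  0.07  ]
d bl [0.6881 0.0034 0.07  ]
d centre [ 0.6372 -0.0325  0.07  ] yaw front -2.82 front0 -3.29 sides [np.float64(-3.18), np.float64(-3.6)]
w fr0 [0.6063 0.0761 0.    ]
w fl0 [0.6091 0.1757 0.    ]
w fr [0.6026 0.0736 0.07  ]
w fl [0.6067 0.1722 0.07  ]
w br [0.7007 0.0722 0.07  ]
w bl [0.7061 0.1751 0.07  ]
w centre [0.654  0.1233 0.07  ] yaw front -2.39 front0 -1.62 sides [np.float64(-0.81), np.float64(1.7)]
w fl (array([0.61057483, 0.17098729, 0.06723635]), np.float64(0.00561262269353661))
w fr (array([0.6111192 , 0.07224092, 0.06092605]), np.float64(0.004012319117276786))
w br (array([0.70494046, 0.07160835, 0.06684427]), np.float64(0.0016256304993511957))
d fl (array([0.59180791, 0.00715903, 0.06756177]), np.float64(0.004045125541622153))
d fr (array([ 0.59081534, -0.07383204,  0.06356502]), np.float64(0.004022611349232315))
d bl (array([0.69016946, 0.00220712, 0.06819771]), np.float64(0.0016503600957661466))
d fin back top [ 0.66542043 -0.03546431  0.11      ] w [0.68243997 0.12402756 0.11      ]
d fin front top mid [ 0.61467195 -0.02791763  0.11      ] w [0.62439705 0.11974373 0.11      ]
stopL front top [0.59123866 0.17541141 0.025     ]
```

```bash
python3 -c "
from h import *
g=np.array([.631,-.034,.098]);z=ori(45,-3)[:,2]
plan([g-.07*z,g],45,-3,True)"
```

```text
t 2.32 rot [-0.0484 -0.0752  0.0079] n>= 0.7179254553138232
 slide cm [ 2.87 -7.36 12.89] n>= 3.6251559106592954
 slide cm [-0.  0.  7.] n>= 1.6786570743405285
```

```bash
python3 -m creep '[{"slide":[0,0,0],"angular":[-0.0484,-0.0752,0.0079],"claw":1},{"slide":[0.57,-1.47,2.58],"angular":[0,0,0],"claw":1},{"slide":[0.57,-1.47,2.58],"angular":[0,0,0],"claw":1},{"slide":[0.57,-1.47,2.58],"angular":[0,0,0],"claw":1},{"slide":[0.57,-1.47,2.58],"angular":[0,0,0],"claw":1},{"slide":[0.57,-1.47,2.58],"angular":[0,0,0],"claw":1},{"slide":[0,0,0],"angular":[0,0,0],"claw":1},{"slide":[0,0,0],"angular":[0,0,0],"claw":1}]'
python3 - <<'E'
from h import *
s=manip.sense();a=viewer.snapshot("wrist");cv2.imwrite("pics/w2.png",a)
g=np.array([.631,-.034,.098]);plan([g],45,-3,True)
W=cam("wrist",s)
print([proj(W,p).round(0) for p in((.665,-.0355,.11),(.607,-.031,.11))])
hsv=cv2.cvtColor(a,cv2.COLOR_BGR2HSV)
# fin brown in window ahead
m=((hsv[...,0]<14)&(hsv[...,1]>110)&(hsv[...,2]>50)).astype(np.uint8)
n,l,st,c=cv2.connectedComponentsWithStats(m)
for i in range(1,n):
  if st[i,4]>300: print(st[i],c[i].round(0))
E
```

```text
t: 2.98
tcp_pos: [0.6079, 0.0054, 0.1975]
tool_rot: [0.037, 0.942, -0.045, 0.33]
force: [-1.2, 0.2, 1.1]
finger_gap: 0.998
gripper_force: 0.0
t 3.03 rot [-0.0769 -0.1089  0.0046] n>= 1.0675881942958327
 slide cm [ 5.25 -3.84 10.76] n>= 3.0168657376935566
[array([279., 229.]), array([268., 170.])]
[583  50  31  37 545] [599.  65.]
[ 170   63   67  127 2567] [201. 126.]
[ 256  131   38   99 2493] [275. 180.]
[ 481  142   65  100 3506] [513. 192.]
[ 336  164   81   26 1690] [376. 178.]
[   0  239   35   57 1125] [ 13. 268.]
[  215   239   269    49 11032] [353. 264.]
[596 294  29  34 460] [610. 311.]
```

```bash
python3 - <<'E'
from h import *
s=manip.sense();print(s["q"].round(3),s["qd"].round(3))
E
python3 -m creep '[{"slide":[0,0,0],"angular":[-0.0769,-0.1089,0.0046],"claw":1},{"slide":[0,0,0],"angular":[0,0,0],"claw":1}]'
python3 - <<'E'
from h import *
s=manip.sense();print(s["q"].round(3),s["qd"].round(3))
g=np.array([.631,-.034,.098]);plan([g],45,-3,True)
E
```

```text
[-1.740e-01  4.450e-01  2.017e+00 -1.430e+00  1.000e-03 -2.360e-01] [ 0.006 -0.024  0.015  0.001  0.    -0.001]
t: 3.2
tcp_pos: [0.623, 0.0283, 0.2277]
tool_rot: [0.034, 0.932, -0.035, 0.359]
force: [0.3, 0.4, 0.7]
finger_gap: 1.002
gripper_force: 0.0
[-1.330e-01  4.100e-01  1.993e+00 -1.430e+00  1.000e-03 -2.010e-01] [-0.023  0.016  0.021  0.001  0.005 -0.041]
t 3.2 rot [-0.055  -0.0483  0.0017] n>= 0.585779321058345
 slide cm [ 8.37 -6.18 11.84] n>= 3.7793553541819
```

```bash
cat > k.py <<'E'
from h import *
from scipy.optimize import least_squares
def Rw(q,s4,s6,c): 
    return (R.from_euler('z',q[0])*R.from_euler('y',q[1]+q[2])*R.from_euler('z',s4*q[3])*R.from_euler('y',q[4])*R.from_euler('z',s6*q[5]+c)).as_matrix()
def wrist(q,h,L1,L2,e):
    ca=np.array([np.cos(q[0]),np.sin(q[0]),0]);z=np.array([0,0,1]);a=q[1]+q[2]
    return z*h+L1*(ca*np.sin(q[1])+z*np.cos(q[1]))+L2*(ca*np.sin(a)+z*np.cos(a))+e*(ca*np.cos(a)-z*np.sin(a))
E
python3 - <<'E'
from k import *
s=manip.sense()
D=[([1.16246,.52845,1.43391,0,1.18137,-.17848],[.14207,.60791,.23034],[.114669,.993403,-.001027,-.000304]),
([-.174,.445,2.017,-1.43,.001,-.236],[.6079,.0054,.1975],[.037,.942,-.045,.33]),
(s["q"],s["tcp_pos"],s["tool_rot"])]
for s4 in(1,-1):
  for s6 in(1,-1):
    for c in(-np.pi/2,0,np.pi/2,np.pi):
      e=[np.degrees((R.from_matrix(Rw(q,s4,s6,c)).inv()*R.from_quat(o)).magnitude()) for q,p,o in D]
      if max(e)<5: print(s4,s6,c,np.round(e,2)); best=(s4,s6,c)
f=lambda x:np.concatenate([wrist(q,*x[:3],x[4])+x[3]*R.from_quat(o).as_matrix()[:,2]-p for q,p,o in D])
for fix in(True,False):
  g=(lambda x:f(np.r_[x,0])) if fix else f
  r=least_squares(g,[.3,.4,.4,.25]+([] if fix else [0]));print(r.x.round(4),(r.fun*1000).round(1))
E
```

```text
1 1 1.5707963267948966 [0.   0.04 0.  ]
[-0.0784  0.7154  0.2734  0.2025] [ 101.3  -45.3    2.2  -10.1 -110.6   -0.4  -22.6 -108.9   -1.8]
[0.2334 0.6032 0.3781 0.2861 0.1011] [ 1.019e+02 -4.400e+01  1.000e-01 -1.860e+01 -1.091e+02  1.000e-01
 -1.540e+01 -1.099e+02 -2.000e-01]
```

```bash
python3 - <<'E'
from k import *
s=manip.sense()
D=[([1.16246,.52845,1.43391,0,1.18137,-.17848],[.14207,.60791,.23034],[.114669,.993403,-.001027,-.000304]),
([-.174,.445,2.017,-1.43,.001,-.236],[.6079,.0054,.1975],[.037,.942,-.045,.33]),
(s["q"],s["tcp_pos"],s["tool_rot"])]
lat=lambda q:np.array([-np.sin(q[0]),np.cos(q[0]),0])
f=lambda x:np.concatenate([wrist(q,*x[:3],x[5])+x[4]*lat(q)+x[3]*R.from_quat(o).as_matrix()[:,2]-p for q,p,o in D])
for fix in(True,False):
  g=(lambda x:f(np.r_[x,0])) if fix else f
  r=least_squares(g,[.2,.4,.4,.25,.1]+([] if fix else [0]));print(r.x.round(4),(r.fun*1000).round(1))
E
```

```text
[-0.0771  0.7145  0.2737  0.2029  0.1109] [-0.5 -1.4  2.3  9.2 -1.4 -0.4 -7.7  1.  -1.8]
[0.2574 0.5942 0.386  0.2926 0.1109 0.1085] [ 0.1 -0.   0.   0.   0.2  0.1  0.  -0.1 -0.1]
```

```bash
cat >> k.py <<'E'
X=[.2574,.5942,.386,.2926,.1109,.1085]
def fk(q):
    Rm=Rw(q,1,1,np.pi/2); return wrist(q,*X[:3],X[5])+X[4]*np.array([-np.sin(q[0]),np.cos(q[0]),0])+X[3]*Rm[:,2],Rm
def ik(p,Rm,q0):
    f=lambda q:np.r_[(fk(q)[0]-p)*10,R.from_matrix(Rm.T@fk(q)[1]).as_rotvec()]
    lo=[-3.08,-.75,.22,-1.43,0,-2.85];hi=[3.08,2.2,2.44,4.57,2.65,2.85]
    r=least_squares(f,np.clip(q0,np.array(lo)+1e-3,np.array(hi)-1e-3),bounds=(lo,hi));return r.x,np.linalg.norm(r.fun)
def ikp(p,w,q0):
    return np.r_[least_squares(lambda a:fk(np.r_[a,w])[0]-p,q0[:3]).x,w]
E
python3 - <<'E'
from k import *
s=manip.sense();q=s["q"];print(fk(q)[0]-s["tcp_pos"])
g=np.array([.631,-.034,.098])
for T in(45,50):
  Rt=ori(T,-3)
  for pt in(g-.08*Rt[:,2],g,g+[.014,.066,0],g+[.014,-.014,0],np.array([.46,-.34,.15])):
    x,e=ik(pt+Rt[:,2]*manip.pinch_z,Rt,[-.1,.5,2.1,3.1,.2,1.5]);print(T,x.round(3),e.round(4))
P=np.array([.46,0,.33]);W=[(-1.43,.4,-.2)]
n=6
for i in range(1,n+1): W.append((-1.43+4.57*i/n,.4,-.2+1.75*i/n))
Rc=R.from_quat(s["tool_rot"]).as_matrix();print("first slide cm",(Rc.T@(P-s["tcp_pos"])*100).round(2))
qq=q
for w in W:
    qq=ikp(P,np.array(w),qq);Rn=fk(qq)[1];rv=R.from_matrix(Rc.T@Rn).as_rotvec();m=np.ceil(np.linalg.norm(rv)/.125)
    print(qq.round(2),"rows",m,(rv/m).round(4),"zdir",Rn[:,2].round(2));Rc=Rn
E
```

```text
[ 1.99297727e-07 -9.85590044e-05 -9.80944536e-05]
45 [-0.35   0.599  2.193  2.657  0.461  1.798] 0.0
45 [-0.31   0.75   2.07   2.741  0.48   1.746] 0.0
45 [-0.154  0.752  2.031  2.969  0.43   1.656] 0.0
45 [-0.331  0.752  2.032  2.679  0.45   1.794] 0.0
45 [-1.156  0.624  2.088  1.562  0.683  2.202] 0.0
50 [-0.367  0.663  2.26   2.748  0.667  1.68 ] 0.0
50 [-0.32   0.792  2.115  2.799  0.648  1.673] 0.0
50 [-0.158  0.791  2.075  2.998  0.599  1.622] 0.0
50 [-0.341  0.791  2.076  2.753  0.614  1.705] 0.0
50 [-1.192  0.663  2.123  1.681  0.775  2.039] 0.0
first slide cm [  5.06  -4.69 -18.19]
[ 0.    0.07  2.21 -1.43  0.4  -0.2 ] rows 3.0 [ 0.101  -0.0229 -0.0236] zdir [ 0.67 -0.38 -0.64]
[-0.09  0.02  2.12 -0.67  0.4   0.09] rows 9.0 [-0.0014  0.0196  0.1225] zdir [ 0.59 -0.29 -0.76]
[-0.27 -0.02  2.12  0.09  0.4   0.38] rows 10.0 [0.0044 0.018  0.1141] zdir [ 0.59 -0.12 -0.8 ]
[-0.44 -0.04  2.21  0.86  0.4   0.68] rows 10.0 [0.0088 0.0157 0.1143] zdir [ 0.68  0.   -0.73]
[-0.51 -0.02  2.33  1.62  0.4   0.97] rows 9.0 [0.0135 0.0128 0.1215] zdir [ 0.79  0.   -0.61]
[-0.42  0.03  2.41  2.38  0.4   1.26] rows 9.0 [0.014  0.007  0.1101] zdir [ 0.84 -0.09 -0.53]
[-0.24  0.08  2.42  3.14  0.4   1.55] rows 8.0 [0.016  0.0027 0.1136] zdir [ 0.84 -0.21 -0.5 ]
```

```bash
python3 -m creep '[{"slide":[1,0,-3],"angular":[0.101,-0.0229,-0.0236],"claw":1},{"slide":[1,0,-3],"angular":[0.101,-0.0229,-0.0236],"claw":1},{"slide":[1,0,-3],"angular":[0.101,-0.0229,-0.0236],"claw":1},{"slide":[0,0,0],"angular":[0,0,0],"claw":1}]'
python3 - <<'E'
from k import *
s=manip.sense();print(s["q"].round(3),fk(s["q"])[0]-s["tcp_pos"])
P=np.array([.46,0,.33]);Rn=fk(ikp(P,np.array((-1.43,.4,-.2)),s["q"]))[1]
Rc=R.from_quat(s["tool_rot"]).as_matrix();print((Rc.T@(P-s["tcp_pos"])*100).round(2),R.from_matrix(Rc.T@Rn).as_rotvec())
E
```

```text
t: 3.53
tcp_pos: [0.5412, 0.052, 0.2868]
tool_rot: [0.051, 0.91, -0.188, 0.366]
force: [-0.4, 0.5, -0.5]
finger_gap: 0.998
gripper_force: 0.0
[ 0.149  0.29   2.051 -1.429  0.497 -0.089] [-0.00106838  0.00169574 -0.00016218]
[ 3.17 -7.99 -6.13] [ 0.00434416 -0.0287779   0.0103571 ]
```

Following well. Now to the point P and the wrist sweep.

```bash
python3 -m creep '[{"slide":[0.8,-2.0,-1.53],"angular":[0,-0.007,0.0026],"claw":1},{"slide":[0.8,-2.0,-1.53],"angular":[0,-0.007,0.0026],"claw":1},{"slide":[0.8,-2.0,-1.53],"angular":[0,-0.007,0.0026],"claw":1},{"slide":[0.8,-2.0,-1.53],"angular":[0,-0.007,0.0026],"claw":1}]' | head -3
python3 -m creep '[{"slide":[0,0,0],"angular":[-0.0014,0.0196,0.1225],"claw":1},{"slide":[0,0,0],"angular":[-0.0014,0.0196,0.1225],"claw":1},{"slide":[0,0,0],"angular":[-0.0014,0.0196,0.1225],"claw":1},{"slide":[0,0,0],"angular":[-0.0014,0.0196,0.1225],"claw":1},{"slide":[0,0,0],"angular":[-0.0014,0.0196,0.1225],"claw":1},{"slide":[0,0,0],"angular":[-0.0014,0.0196,0.1225],"claw":1},{"slide":[0,0,0],"angular":[-0.0014,0.0196,0.1225],"claw":1},{"slide":[0,0,0],"angular":[-0.0014,0.0196,0.1225],"claw":1},{"slide":[0,0,0],"angular":[-0.0014,0.0196,0.1225],"claw":1}]' | head -3
python3 - <<'E'
from k import *
s=manip.sense();print(s["q"].round(3),fk(s["q"])[0]-s["tcp_pos"])
E
python3 -m creep '[{"slide":[0,0,0],"angular":[0.0044,0.018,0.1141],"claw":1},{"slide":[0,0,0],"angular":[0.0044,0.018,0.1141],"claw":1},{"slide":[0,0,0],"angular":[0.0044,0.018,0.1141],"claw":1},{"slide":[0,0,0],"angular":[0.0044,0.018,0.1141],"claw":1},{"slide":[0,0,0],"angular":[0.0044,0.018,0.1141],"claw":1},{"slide":[0,0,0],"angular":[0.0044,0.018,0.1141],"claw":1},{"slide":[0,0,0],"angular":[0.0044,0.018,0.1141],"claw":1},{"slide":[0,0,0],"angular":[0.0044,0.018,0.1141],"claw":1},{"slide":[0,0,0],"angular":[0.0044,0.018,0.1141],"claw":1},{"slide":[0,0,0],"angular":[0.0044,0.018,0.1141],"claw":1}]' | head -3
python3 - <<'E'
from k import *
s=manip.sense();print(s["q"].round(3),fk(s["q"])[0]-s["tcp_pos"])
E
```

```text
t: 3.87
tcp_pos: [0.4624, -0.0038, 0.3291]
tool_rot: [0.056, 0.905, -0.187, 0.378]
t: 4.62
tcp_pos: [0.4635, -0.004, 0.3291]
tool_rot: [0.538, 0.769, 0.05, 0.343]
[-0.1    0.022  2.118 -0.638  0.399  0.066] [-0.0040232   0.00125688  0.00030523]
t: 5.45
tcp_pos: [0.4634, -0.0041, 0.3291]
tool_rot: [0.868, 0.384, 0.256, 0.184]
[-0.281 -0.021  2.117  0.114  0.407  0.367] [-0.0045911   0.00102694  0.00038713]
```

```bash
python3 -m creep '[{"slide":[0,0,0],"angular":[0.0088,0.0157,0.1143],"claw":1},{"slide":[0,0,0],"angular":[0.0088,0.0157,0.1143],"claw":1},{"slide":[0,0,0],"angular":[0.0088,0.0157,0.1143],"claw":1},{"slide":[0,0,0],"angular":[0.0088,0.0157,0.1143],"claw":1},{"slide":[0,0,0],"angular":[0.0088,0.0157,0.1143],"claw":1},{"slide":[0,0,0],"angular":[0.0088,0.0157,0.1143],"claw":1},{"slide":[0,0,0],"angular":[0.0088,0.0157,0.1143],"claw":1},{"slide":[0,0,0],"angular":[0.0088,0.0157,0.1143],"claw":1},{"slide":[0,0,0],"angular":[0.0088,0.0157,0.1143],"claw":1},{"slide":[0,0,0],"angular":[0.0088,0.0157,0.1143],"claw":1}]' | head -3
python3 -m creep '[{"slide":[0,0,0],"angular":[0.0135,0.0128,0.1215],"claw":1},{"slide":[0,0,0],"angular":[0.0135,0.0128,0.1215],"claw":1},{"slide":[0,0,0],"angular":[0.0135,0.0128,0.1215],"claw":1},{"slide":[0,0,0],"angular":[0.0135,0.0128,0.1215],"claw":1},{"slide":[0,0,0],"angular":[0.0135,0.0128,0.1215],"claw":1},{"slide":[0,0,0],"angular":[0.0135,0.0128,0.1215],"claw":1},{"slide":[0,0,0],"angular":[0.0135,0.0128,0.1215],"claw":1},{"slide":[0,0,0],"angular":[0.0135,0.0128,0.1215],"claw":1},{"slide":[0,0,0],"angular":[0.0135,0.0128,0.1215],"claw":1}]' | head -3
python3 - <<'E'
from k import *
s=manip.sense();print(s["q"].round(3),fk(s["q"])[0]-s["tcp_pos"])
P=np.array([.5,-.02,.28]);Rt=ori(48,-3)
x,e=ik(P,Rt,[-.3,.1,2.4,3,.4,1.5]);print(x.round(3),e)
plan([P],48,-3)
E
```

```text
t: 6.28
tcp_pos: [0.4634, -0.0043, 0.329]
tool_rot: [0.923, -0.123, 0.362, -0.049]
t: 7.03
tcp_pos: [0.4631, -0.0044, 0.3288]
tool_rot: [0.699, -0.566, 0.34, -0.276]
[-0.524 -0.014  2.334  1.601  0.405  0.987] [-3.66206263e-03  1.35484545e-04 -8.79055116e-05]
[-0.433  0.169  2.287  1.949  0.302  2.485] 1.1679849664793552e-15
t 7.03 rot [-0.0316  0.0853  1.8118] n>= 14.512772462979017
 slide cm [ 1.1  -1.37  6.06] n>= 1.5131337534878448
```

```bash
python3 -m creep '[{"slide":[0,0,0],"angular":[-0.0021,0.0057,0.1208],"claw":1},{"slide":[0,0,0],"angular":[-0.0021,0.0057,0.1208],"claw":1},{"slide":[0,0,0],"angular":[-0.0021,0.0057,0.1208],"claw":1},{"slide":[0,0,0],"angular":[-0.0021,0.0057,0.1208],"claw":1},{"slide":[0,0,0],"angular":[-0.0021,0.0057,0.1208],"claw":1},{"slide":[0,0,0],"angular":[-0.0021,0.0057,0.1208],"claw":1},{"slide":[0,0,0],"angular":[-0.0021,0.0057,0.1208],"claw":1},{"slide":[0,0,0],"angular":[-0.0021,0.0057,0.1208],"claw":1}]' | head -3
python3 -m creep '[{"slide":[0,0,0],"angular":[-0.0021,0.0057,0.1208],"claw":1},{"slide":[0,0,0],"angular":[-0.0021,0.0057,0.1208],"claw":1},{"slide":[0,0,0],"angular":[-0.0021,0.0057,0.1208],"claw":1},{"slide":[0,0,0],"angular":[-0.0021,0.0057,0.1208],"claw":1},{"slide":[0,0,0],"angular":[-0.0021,0.0057,0.1208],"claw":1},{"slide":[0,0,0],"angular":[-0.0021,0.0057,0.1208],"claw":1},{"slide":[0,0,0],"angular":[-0.0021,0.0057,0.1208],"claw":1},{"slide":[0,0,0],"angular":[0,0,0],"claw":1}]' | head -3
python3 - <<'E'
from k import *
s=manip.sense();print(s["q"].round(3),fk(s["q"])[0]-s["tcp_pos"])
g=np.array([.633,-.034,.098]);z=ori(48,-3)[:,2]
plan([g-.07*z,g],48,-3,True)
E
```

```text
t: 7.7
tcp_pos: [0.4631, -0.0041, 0.3288]
tool_rot: [-0.35, 0.835, -0.183, 0.384]
t: 8.37
tcp_pos: [0.4625, -0.0046, 0.3135]
tool_rot: [0.022, 0.91, -0.012, 0.413]
[-0.452  0.014  2.32   1.582  0.296  2.854] [-3.26884151e-03  1.43551907e-04  8.69345548e-05]
t 8.37 rot [-0.0005  0.0139  0.0052] n>= 0.11877094887340217
 slide cm [ 4.52 -2.04 22.05] n>= 5.420921216630203
 slide cm [-0. -0.  7.] n>= 1.6786570743405278
```

```bash
python3 -m creep '[{"slide":[0.56,-0.25,2.76],"angular":[0,0,0],"claw":1},{"slide":[0.56,-0.25,2.76],"angular":[0,0,0],"claw":1},{"slide":[0.56,-0.25,2.76],"angular":[0,0,0],"claw":1},{"slide":[0.56,-0.25,2.76],"angular":[0,0,0],"claw":1},{"slide":[0.56,-0.25,2.76],"angular":[0,0,0],"claw":1},{"slide":[0.56,-0.25,2.76],"angular":[0,0,0],"claw":1},{"slide":[0.56,-0.25,2.76],"angular":[0,0,0],"claw":1},{"slide":[0.56,-0.25,2.76],"angular":[0,0,0],"claw":1},{"slide":[0,0,0],"angular":[0,0,0],"claw":1},{"slide":[0,0,0],"angular":[0,0,0],"claw":1}]' | head -3
python3 - <<'E'
from h import *
s=manip.sense();a=viewer.snapshot("wrist");cv2.imwrite("pics/w3.png",a);print(s["q"].round(3))
np.save("w3.npy",np.r_[s["tcp_pos"],s["tool_rot"]])
g=np.array([.633,-.034,.098]);plan([g],48,-3,True)
E
```

```text
t: 9.2
tcp_pos: [0.5807, -0.0229, 0.1647]
tool_rot: [0.017, 0.91, -0.006, 0.414]
[-0.359  0.577  2.235  2.663  0.55   1.774]
t 9.25 rot [0.0136 0.0183 0.0085] n>= 0.1943205702314591
 slide cm [ 1.47 -0.85 10.38] n>= 2.5222157494902406
```

View pics/w3.png

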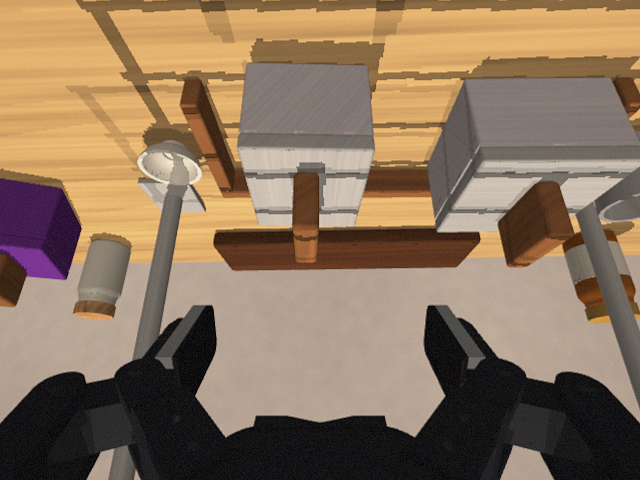

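```bash
python3 - <<'E'
from h import *
v=np.load("w3.npy");W=cam("wrist",dict(tcp_pos=v[:3],tool_rot=v[3:]))
for n,p,z in(("fin back",(306,262),.11),("fin front",(306,210),.11),("fr",(239,148),.07),("fl",(373,149),.07),("br",(258,225),.07),("bl",(357,225),.07),("fr0",(246,64),0),("fl0",(370,65),0),
 ("w fr",(483,147),.07),("w fl",(638,148),.07),("w fr0",(467,81),0),("w fl0",(611,78),0),("w br0",(430,163),0),("w br",(438,232),.07)): print(n,onz(W,p,z).round(4))
E
```

```text
fin back [ 0.664  -0.0359  0.11  ]
fin front [ 0.5875 -0.0304  0.11  ]
fr [ 0.5858 -0.0689  0.07  ]
fl [0.5897 0.0072 0.07  ]
br [ 0.6829 -0.0769  0.07  ]
bl [0.6863 0.0038 0.07  ]
fr0 [ 0.5884 -0.0711  0.    ]
fl0 [0.5923 0.0099 0.    ]
w fr [0.5904 0.0693 0.07  ]
w fl [0.5948 0.158  0.07  ]
w fr0 [0.6077 0.0779 0.    ]
w fl0 [0.609  0.1756 0.    ]
w br0 [0.7009 0.0753 0.    ]
w br [0.7025 0.0736 0.07  ]
```

```bash
python3 -m creep '[{"slide":[0.5,-0.3,2.7],"angular":[0.0136,0.0183,0.0085],"claw":1},{"slide":[0.5,-0.3,2.7],"angular":[0,0,0],"claw":1},{"slide":[0.4,-0.3,2.4],"angular":[0,0,0],"claw":1},{"slide":[0,0,0],"angular":[0,0,0],"claw":1},{"slide":[0,0,0],"angular":[0,0,0],"claw":1}]'
python3 - <<'E'
from h import *
g=np.array([.633,-.034,.098]);plan([g],48,-3,True)
E
```

```text
t: 9.67
tcp_pos: [0.6291, -0.0345, 0.1051]
tool_rot: [0.024, 0.913, -0.011, 0.408]
force: [-1.3, 0.2, -0.4]
finger_gap: 1.0
gripper_force: 0.0
t 9.67 rot [-0.0009  0.0023 -0.0007] n>= 0.02064581857676261
 slide cm [0.27 0.07 2.63] n>= 0.6348741057115959
```

```bash
python3 -m creep '[{"slide":[0.25,0.05,1.4],"angular":[0,0,0],"claw":1},{"slide":[0,0,1.2],"angular":[0,0,0],"claw":1},{"slide":[0,0,0],"angular":[0,0,0],"claw":0},{"slide":[0,0,0],"angular":[0,0,0],"claw":-1},{"slide":[0,0,0],"angular":[0,0,0],"claw":-1},{"slide":[0,0,0],"angular":[0,0,0],"claw":-1},{"slide":[0,0,0],"angular":[0,0,0],"claw":-1},{"slide":[0,0,0],"angular":[0,0,0],"claw":-1},{"slide":[0,0,0],"angular":[0,0,0],"claw":-1}]' 40
```

```text
t: 10.42
tcp_pos: [0.647, -0.0351, 0.0849]
tool_rot: [0.025, 0.913, -0.011, 0.407]
force: [-1.8, -0.2, 2.4]
finger_gap: 0.181
gripper_force: 44.6
```

```bash
python3 - <<'E'
from h import *
s=manip.sense();Rc=R.from_quat(s["tool_rot"]).as_matrix()
print("lift dir",(Rc.T@[0,0,1]).round(3),"yaw +1.3deg",(Rc.T@[0,0,np.radians(1.3)]).round(4))
print("slide",(Rc.T@np.array([1.4,5.8,0.0])).round(3))
print("unit y",(Rc.T@[.03,1,0]).round(3),"unit x",(Rc.T@[1,-.03,0]).round(3))
E
```

```text
lift dir [-0.744  0.    -0.668] yaw +1.3deg [-0.0169  0.     -0.0151]
slide [-0.722  5.867  0.807]
unit y [ 0.016  1.    -0.018] unit x [-0.668  0.024  0.745]
```

```bash
python3 -m creep '[{"slide":[-0.12,0.98,0.135],"angular":[-0.0028,0,-0.0025],"claw":-1},{"slide":[-0.12,0.98,0.135],"angular":[-0.0028,0,-0.0025],"claw":-1},{"slide":[-0.12,0.98,0.135],"angular":[-0.0028,0,-0.0025],"claw":-1},{"slide":[-0.12,0.98,0.135],"angular":[-0.0028,0,-0.0025],"claw":-1},{"slide":[-0.12,0.98,0.135],"angular":[-0.0028,0,-0.0025],"claw":-1},{"slide":[-0.12,0.98,0.135],"angular":[-0.0028,0,-0.0025],"claw":-1},{"slide":[0,0,0],"angular":[0,0,0],"claw":-1},{"slide":[0,0,0],"angular":[0,0,0],"claw":-1}]'
python3 - <<'E'
from h import *
s=manip.sense();a=viewer.snapshot("wrist");cv2.imwrite("pics/w4.png",a)
np.save("w4.npy",np.r_[s["tcp_pos"],s["tool_rot"]])
t=viewer.snapshot("top");cv2.imwrite("pics/t4.png",t)
cv2.imwrite("pics/c4.png",cv2.resize(a[:300,150:600],None,fx=1.7,fy=1.7,interpolation=2))
plan([s["tcp_pos"]],48,-1.7)
E
```

```text
t: 11.08
tcp_pos: [0.6614, 0.0252, 0.085]
tool_rot: [0.013, 0.913, -0.006, 0.408]
force: [0.7, 2.5, 3.8]
finger_gap: 0.18
gripper_force: 44.5
t 11.18 rot [0.0005 0.0034 0.0001] n>= 0.02713441579174326
 slide cm [-0.01  0.1   0.01] n>= 0.024549115325302337
```

View pics/c4.png

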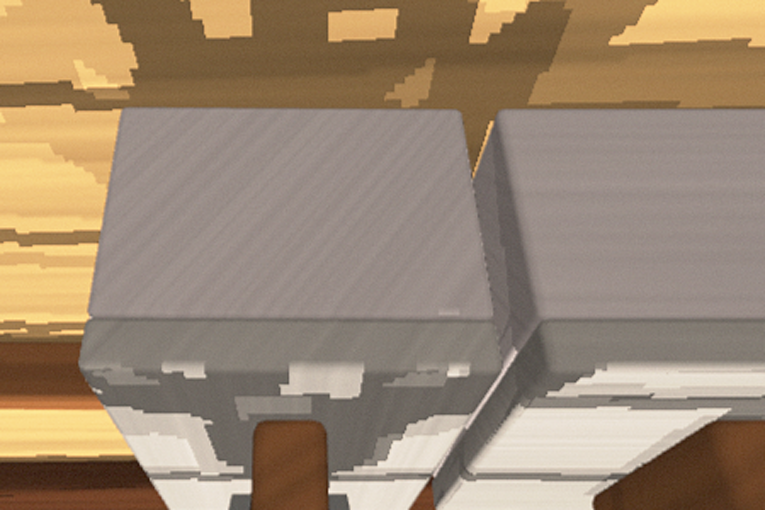

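```bash
cat > edge.py <<'E'
from h import *
def front(img,W,c0,c1,r0,r1):
    S=cv2.GaussianBlur(cv2.cvtColor(img,cv2.COLOR_BGR2HSV)[...,1].astype(float),(3,3),0)
    pts=[]
    for c in range(c0,c1):
        col=S[r0:r1,c];hi,lo=col[:5].mean(),col[-5:].mean();m=(hi+lo)/2
        i=np.where((col[:-1]>=m)&(col[1:]<m))[0]
        if hi-lo>30 and len(i): i=i[-1];pts.append((c,r0+i+(col[i]-m)/(col[i]-col[i+1])))
    p=np.array(pts);k=np.polyfit(p[:,0],p[:,1],1)
    for _ in range(3):
        r=p[:,1]-np.polyval(k,p[:,0]);ok=abs(r)<max(.5,2*np.median(abs(r)));k=np.polyfit(p[ok,0],p[ok,1],1)
    A,B=[onz(W,(c,np.polyval(k,c)),0) for c in(c0,c1)];d=B-A
    print("pts",len(p),"ends",A.round(4),B.round(4),"yaw",np.degrees(np.arctan2(-d[0],d[1])).round(2),"line",k.round(4));return A,B
E
python3 - <<'E'
from edge import *
a=cv2.imread("pics/w4.png");v=np.load("w4.npy");W=cam("wrist",dict(tcp_pos=v[:3],tool_rot=v[3:]))
front(a,W,226,416,52,76);A,B=front(a,W,448,620,52,76)
yv=(B-A)/np.linalg.norm(B-A)
for n,p in(("d fl0",(150+460/1.7,109/1.7)),("w fr0",(150+498/1.7,111/1.7))): print(n,onz(W,p,0).round(4))
print("gap top(lid .07)",onz(W,(150+500/1.7,372/1.7),.07).round(4),onz(W,(150+540/1.7,372/1.7),.07).round(4))
E
```

```text
pts 190 ends [ 0.6027 -0.0105  0.    ] [0.6053 0.0646 0.    ] yaw -2.0 line [6.80000e-03 6.09653e+01]
pts 172 ends [ 0.6055  0.0773 -0.    ] [0.6074 0.1454 0.    ] yaw -1.53 line [-4.00000e-04  6.37318e+01]
d fl0 [0.6055 0.0665 0.    ]
w fr0 [0.6063 0.0755 0.    ]
gap top(lid .07) [0.6048 0.0655 0.07  ] [0.605  0.0729 0.07  ]
```

```bash
python3 -m creep '[{"slide":[0,0.25,0],"angular":[-0.0058,0,-0.0052],"claw":-1},{"slide":[0,0.25,0],"angular":[0,0,0],"claw":-1},{"slide":[0,0.25,0],"angular":[0,0,0],"claw":-1},{"slide":[0,0,0],"angular":[0,0,0],"claw":-1}]'|sed -n '2p;4p'
python3 -m creep '[{"slide":[0,0.08,0],"angular":[0,0,0],"claw":-1},{"slide":[0,0,0],"angular":[0,0,0],"claw":-1}]'|sed -n '2p;4p'
python3 -m creep '[{"slide":[0,0.08,0],"angular":[0,0,0],"claw":-1},{"slide":[0,0,0],"angular":[0,0,0],"claw":-1}]'|sed -n '2p;4p'
```

```text
tcp_pos: [0.6614, 0.0298, 0.0848]
force: [0.5, -3.5, 4.2]
tcp_pos: [0.6614, 0.0308, 0.0848]
force: [-0.2, -5.1, 5.3]
tcp_pos: [0.6614, 0.0318, 0.0848]
force: [0.4, -4.8, 4.9]
```

```bash
python3 -m creep '[{"slide":[0,0.12,0],"angular":[0,0,0],"claw":-1},{"slide":[0,0,0],"angular":[0,0,0],"claw":-1}]'|sed -n '2p;4p'
python3 -m creep '[{"slide":[0,0.08,0],"angular":[0,0,0],"claw":-1},{"slide":[0,0,0],"angular":[0,0,0],"claw":-1}]'|sed -n '2p;4p'
python3 - <<'E'
from edge import *
s=manip.sense();a=viewer.snapshot("wrist");cv2.imwrite("pics/w5.png",a);W=cam("wrist",s)
front(a,W,226,416,52,76);front(a,W,448,620,52,76)
print(s["force"])
E
```

```text
tcp_pos: [0.6614, 0.0332, 0.0848]
force: [-0.3, -4.0, 5.1]
tcp_pos: [0.6614, 0.0336, 0.0848]
force: [-0.5, -4.9, 4.6]
pts 190 ends [ 0.6029 -0.0023  0.    ] [0.605  0.0728 0.    ] yaw -1.58 line [2.40000e-03 6.24463e+01]
pts 172 ends [0.6058 0.0856 0.    ] [0.6075 0.154  0.    ] yaw -1.5 line [1.10000e-03 6.39921e+01]
[-0.51349084 -4.94708685  4.61972516]
```

```bash
python3 -m creep '[{"slide":[-0.03,0.08,0.03],"angular":[0,0,0],"claw":-1},{"slide":[0,0,0],"angular":[0,0,0],"claw":-1}]'|sed -n '2p;4p'
python3 -m creep '[{"slide":[0,0.06,0],"angular":[0,0,0],"claw":-1},{"slide":[0,0,0],"angular":[0,0,0],"claw":-1}]'|sed -n '2p;4p'
python3 -m creep '[{"slide":[0,0.06,0],"angular":[0,0,0],"claw":-1},{"slide":[0,0,0],"angular":[0,0,0],"claw":-1}]'|sed -n '2p;4p'
```

```text
tcp_pos: [0.6614, 0.0337, 0.0848]
force: [-2.8, -10.0, 5.6]
tcp_pos: [0.6614, 0.0339, 0.0848]
force: [-2.8, -11.3, 7.1]
tcp_pos: [0.6613, 0.0342, 0.0848]
force: [-3.5, -10.4, 6.7]
```

```bash
python3 -m creep '[{"slide":[0,-0.08,0],"angular":[0,0,0],"claw":-1},{"slide":[0,0,0],"angular":[0,0,0],"claw":-1}]'|sed -n '2p;4p'
python3 - <<'E'
from edge import *
s=manip.sense();a=viewer.snapshot("wrist");cv2.imwrite("pics/w6.png",a);W=cam("wrist",s)
front(a,W,226,416,52,76);front(a,W,448,620,52,76)
cv2.imwrite("pics/c6.png",cv2.resize(a[:300,150:600],None,fx=1.7,fy=1.7,interpolation=2))
E
```

```text
tcp_pos: [0.6613, 0.0342, 0.0848]
force: [-2.9, -7.3, 5.8]
pts 190 ends [ 0.6027 -0.0016  0.    ] [0.605  0.0736 0.    ] yaw -1.76 line [3.40000e-03 6.22439e+01]
pts 172 ends [0.6058 0.0864 0.    ] [0.6078 0.1549 0.    ] yaw -1.72 line [2.80000e-03 6.33538e+01]
```

View pics/c6.png

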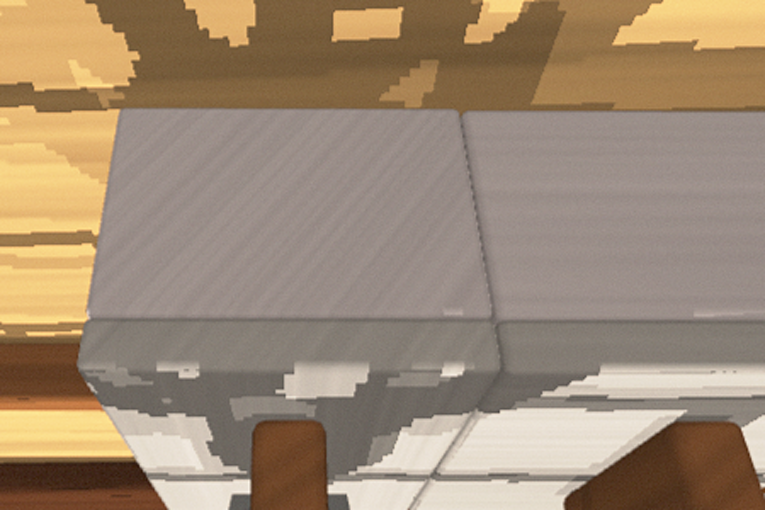

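```bash
python3 -m creep '[{"slide":[0,-0.08,0],"angular":[0,0,0],"claw":-1},{"slide":[0,0,0],"angular":[0,0,0],"claw":-0.4},{"slide":[0,0,0],"angular":[0,0,0],"claw":0},{"slide":[0,0,0],"angular":[0,0,0],"claw":0.3},{"slide":[0,0,0],"angular":[0,0,0],"claw":0.3}]'|sed -n '1,2p;4,5p'
python3 -m creep '[{"slide":[0,0,-2],"angular":[0,0,0],"claw":0.3},{"slide":[0,0,-3],"angular":[0,0,0],"claw":0.3},{"slide":[0,0,-4],"angular":[0,0,0],"claw":1},{"slide":[0,0,-4],"angular":[0,0,0],"claw":1},{"slide":[0,0,0],"angular":[0,0,0],"claw":1}]'|sed -n '1,2p;4,5p'
python3 - <<'E'
from edge import *
from k import *
s=manip.sense();a=viewer.snapshot("wrist");cv2.imwrite("pics/w7.png",a);W=cam("wrist",s);np.save("w7.npy",np.r_[s["tcp_pos"],s["tool_rot"]])
T=viewer.snapshot("top");cv2.imwrite("pics/t7.png",T)
print("proj",[proj(W,(.6052,y,0)).round(0) for y in(-.006,.0745,.0765,.172)])
print(s["q"].round(3))
# spare: fin yaw ~ -15? pick from top lid corners
g=np.array([.463,-.339,.098])
for y in(12,13,14,15):
  Rt=ori(48,y);p=g+Rt[:,2]*manip.pinch_z
  for d in(.1,0): x,e=ik(p-d*Rt[:,2],Rt,[-.7,.3,2.2,2,.5,2]);print(y,d,x.round(2),e.round(3))
E
```

```text
t: 13.37
tcp_pos: [0.6606, 0.0353, 0.0835]
force: [0.6, 0.8, 0.8]
finger_gap: 0.647
t: 13.78
tcp_pos: [0.5584, 0.0385, 0.173]
force: [-0.9, -0.5, 0.1]
finger_gap: 1.0
proj [array([263., 104.]), array([369., 102.]), array([371., 102.]), array([497., 100.])]
[-0.204  0.537  2.267  2.861  0.506  1.696]
12 0.1 [-1.38  0.62  2.04  1.17  0.94  2.18] 0.0
12 0 [-1.21  0.78  2.01  1.4   0.84  2.05] 0.0
13 0.1 [-1.38  0.62  2.03  1.15  0.95  2.18] 0.0
13 0 [-1.21  0.78  2.    1.38  0.85  2.06] 0.0
14 0.1 [-1.38  0.62  2.02  1.13  0.96  2.19] 0.0
14 0 [-1.21  0.78  1.99  1.35  0.86  2.07] 0.0
15 0.1 [-1.37  0.63  2.01  1.11  0.97  2.19] 0.0
15 0 [-1.21  0.78  1.98  1.33  0.87  2.08] 0.0
```

```bash
python3 - <<'E'
from edge import *
from k import *
a=cv2.imread("pics/w7.png");v=np.load("w7.npy");W=cam("wrist",dict(tcp_pos=v[:3],tool_rot=v[3:]))
front(a,W,270,364,90,114);front(a,W,378,490,88,112)
g=np.array([.459,-.339,.098]);z=ori(48,12.7)[:,2]
plan([g-.12*z],48,12.7,True)
E
```

```text
pts 94 ends [ 6.026e-01 -5.000e-04  0.000e+00] [0.6048 0.071  0.    ] yaw -1.75 line [6.20000e-03 9.93429e+01]
pts 112 ends [0.6056 0.0818 0.    ] [0.6082 0.1676 0.    ] yaw -1.68 line [5.200000e-03 1.002138e+02]
t 13.88 rot [-0.1823  0.0022 -0.164 ] n>= 1.961843632731613
 slide cm [ 17.9  -34.4  -18.91] n>= 10.346351905990476
```

```bash
python3 -m creep '[{"slide":[0,0,0],"angular":[-0.0608,0.0007,-0.0547],"claw":1},{"slide":[0,0,0],"angular":[-0.0608,0.0007,-0.0547],"claw":1},{"slide":[0,0,0],"angular":[-0.0608,0.0007,-0.0547],"claw":1},{"slide":[1.49,-2.87,-1.58],"angular":[0,0,0],"claw":1},{"slide":[1.49,-2.87,-1.58],"angular":[0,0,0],"claw":1},{"slide":[1.49,-2.87,-1.58],"angular":[0,0,0],"claw":1},{"slide":[1.49,-2.87,-1.58],"angular":[0,0,0],"claw":1},{"slide":[1.49,-2.87,-1.58],"angular":[0,0,0],"claw":1},{"slide":[1.49,-2.87,-1.58],"angular":[0,0,0],"claw":1}]'|sed -n '1,2p'
python3 - <<'E'
from k import *
print(manip.sense()["q"].round(2))
g=np.array([.459,-.339,.098]);z=ori(48,12.7)[:,2]
plan([g-.12*z],48,12.7,True)
E
```

```text
t: 14.63
tcp_pos: [0.4734, -0.1614, 0.1672]
[-1.02  0.56  2.3   1.64  0.78  1.96]
t 14.63 rot [-0.0072 -0.0002 -0.0078] n>= 0.0847159138318696
 slide cm [  8.69 -17.01  -9.45] n>= 5.110763245825001
```

```bash
python3 -m creep '[{"slide":[1.24,-2.43,-1.35],"angular":[0,0,0],"claw":1},{"slide":[1.24,-2.43,-1.35],"angular":[0,0,0],"claw":1},{"slide":[1.24,-2.43,-1.35],"angular":[0,0,0],"claw":1},{"slide":[1.24,-2.43,-1.35],"angular":[0,0,0],"claw":1},{"slide":[1.24,-2.43,-1.35],"angular":[0,0,0],"claw":1},{"slide":[1.24,-2.43,-1.35],"angular":[0,0,0],"claw":1},{"slide":[1.24,-2.43,-1.35],"angular":[0,0,0],"claw":1},{"slide":[0,0,0],"angular":[0,0,0],"claw":1},{"slide":[0,0,0],"angular":[0,0,0],"claw":1}]'|sed -n '1,2p'
python3 - <<'E'
from k import *
s=manip.sense();a=viewer.snapshot("wrist");cv2.imwrite("pics/w8.png",a);np.save("w8.npy",np.r_[s["tcp_pos"],s["tool_rot"]]);print(s["q"].round(2))
g=np.array([.459,-.339,.098])
plan([g],48,12.7,True)
E
```

```text
t: 15.38
tcp_pos: [0.3835, -0.3554, 0.1661]
[-1.43  0.59  2.04  1.11  0.98  2.2 ]
t 15.43 rot [-0.0075  0.0006 -0.008 ] n>= 0.08803197727751588
 slide cm [-0.05 -0.29 12.11] n>= 2.904735791931558
```

View pics/w8.png

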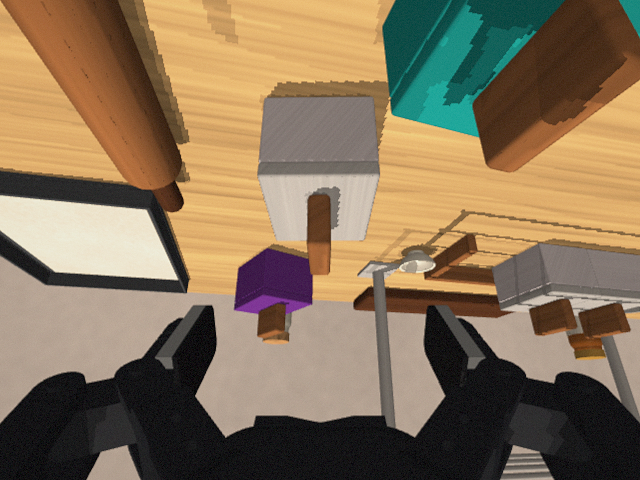

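```bash
python3 - <<'E'
from edge import *
a=cv2.imread("pics/w8.png");v=np.load("w8.npy");W=cam("wrist",dict(tcp_pos=v[:3],tool_rot=v[3:]))
for n,p,z in(("fr",(258,175),.07),("fl",(379,175),.07),("br",(276,240),.07),("bl",(365,240),.07),("fr0",(266,97),0),("fl0",(374,97),0),("fin back",(320,274),.11)): print(n,onz(W,p,z).round(4))
front(a,W,272,368,86,108)
C=cam("top");s=lambda u,v:(405+(u-494)/2.6,235+v/2.6)
print(tri(W,(320,274),C,s(609,60)),tri(W,(258,175),C,s(655,132)),tri(W,(379,175),C,s(581,150)))
E
```

```text
fr [ 0.4242 -0.3874  0.07  ]
fl [ 0.408  -0.3118  0.07  ]
br [ 0.5197 -0.3664  0.07  ]
bl [ 0.5031 -0.2893  0.07  ]
fr0 [ 0.4263 -0.3867  0.    ]
fl0 [ 0.4099 -0.3099  0.    ]
fin back [ 0.4894 -0.3329  0.11  ]
pts 96 ends [ 0.4253 -0.3824  0.    ] [ 0.41   -0.3144  0.    ] yaw 12.67 line [-7.90000e-03  9.90862e+01]
(array([ 0.49332488, -0.33273956,  0.10877397]), np.float64(0.001264703851310627)) (array([ 0.4269288 , -0.3872833 ,  0.06807179]), np.float64(0.00032578444165320324)) (array([ 0.40683571, -0.31205276,  0.070735  ]), np.float64(0.0005005712188150103))
```

```bash
python3 -m creep '[{"slide":[0,-0.1,3.4],"angular":[-0.0075,0,-0.008],"claw":1},{"slide":[0,-0.1,3.4],"angular":[0,0,0],"claw":1},{"slide":[0,-0.1,2.2],"angular":[0,0,0],"claw":1},{"slide":[0,0,0],"angular":[0,0,0],"claw":1},{"slide":[0,0,0],"angular":[0,0,0],"claw":1}]'
python3 - <<'E'
from h import *
plan([np.array([.459,-.339,.098])],48,12.7,True)
E
```

```text
t: 15.85
tcp_pos: [0.4506, -0.3378, 0.1059]
tool_rot: [-0.102, 0.908, 0.047, 0.404]
force: [-0.3, 0.2, 0.4]
finger_gap: 1.003
gripper_force: 0.0
t 15.85 rot [0.005  0.0002 0.0005] n>= 0.04024600075339863
 slide cm [ 0.05 -0.3   2.99] n>= 0.7207275276535039
```

```bash
python3 -m creep '[{"slide":[0,-0.15,1.6],"angular":[0,0,0],"claw":1},{"slide":[0,-0.1,1.4],"angular":[0,0,0],"claw":1},{"slide":[0,0,0],"angular":[0,0,0],"claw":0},{"slide":[0,0,0],"angular":[0,0,0],"claw":-1},{"slide":[0,0,0],"angular":[0,0,0],"claw":-1},{"slide":[0,0,0],"angular":[0,0,0],"claw":-1},{"slide":[0,0,0],"angular":[0,0,0],"claw":-1},{"slide":[0,0,0],"angular":[0,0,0],"claw":-1},{"slide":[0,0,0],"angular":[0,0,0],"claw":-1}]' 60
python3 - <<'E'
from k import *
s=manip.sense();p=s["tcp_pos"];Rc=R.from_quat(s["tool_rot"]).as_matrix();print(s["q"].round(2))
y=np.degrees(np.arctan2(-Rc[0,1],Rc[1,1]));print("yaw",y, "tilt",np.degrees(np.arccos(-Rc[2,2])))
print("lift 4cm",(Rc.T@[0,0,4]).round(3))
E
```

```text
t: 16.6
tcp_pos: [0.4717, -0.3382, 0.0872]
tool_rot: [-0.101, 0.908, 0.044, 0.404]
force: [-3.8, 0.5, 3.8]
finger_gap: 0.182
gripper_force: 60.7
[-1.23  0.78  1.99  1.36  0.85  2.07]
yaw 12.692691572242836 tilt 48.01143111083155
lift 4cm [-2.973 -0.005 -2.676]
```

```bash
python3 -m creep '[{"slide":[-0.93,0,-0.836],"angular":[0,0,0],"claw":-1},{"slide":[-0.93,0,-0.836],"angular":[0,0,0],"claw":-1},{"slide":[-0.93,0,-0.836],"angular":[0,0,0],"claw":-1},{"slide":[-0.93,0,-0.836],"angular":[0,0,0],"claw":-1},{"slide":[0,0,0],"angular":[0.0468,0,0.042],"claw":-1},{"slide":[0,0,0],"angular":[0.0468,0,0.042],"claw":-1},{"slide":[0,0,0],"angular":[0.0468,0,0.042],"claw":-1},{"slide":[0,0,0],"angular":[0.0468,0,0.042],"claw":-1},{"slide":[0,0,0],"angular":[0,0,0],"claw":-1}]'
python3 - <<'E'
from k import *
s=manip.sense();print(s["q"].round(2))
plan([(.50,-.055,.137),(.50,-.055,.094),(.6567,-.0585,.094)],48,-1.72)
for p in [(.50,-.055,.137),(.50,-.055,.094),(.6567,-.0585,.094)]:print([np.round(v,2) for v in ik(np.array(p),ori(48,-1.72),[-.4,.7,2.1,2.6,.5,1.7])])
E
```

```text
t: 17.35
tcp_pos: [0.471, -0.3352, 0.1357]
tool_rot: [0.014, 0.914, -0.005, 0.405]
force: [-0.5, 0.6, -4.4]
finger_gap: 0.181
gripper_force: 59.6
[-1.19  0.65  2.1   1.6   0.75  2.11]
t 17.35 rot [ 0.0018 -0.0034 -0.0015] n>= 0.033414628944464925
 slide cm [-1.47 28.09  1.44] n>= 6.754828453419029
 slide cm [3.2  0.   2.88] n>= 1.0311750599520388
 slide cm [-10.49   0.12  11.65] n>= 3.758730996508773
[array([-0.56,  0.65,  2.44,  2.58,  0.77,  1.61]), np.float64(0.03)]
[array([-0.55,  0.79,  2.44,  2.64,  0.85,  1.52]), np.float64(0.06)]
[array([-0.37,  0.75,  2.06,  2.64,  0.54,  1.78]), np.float64(0.0)]
```

```bash
python3 - <<'E'
from k import *
P=[(.535,-.06,.137),(.56,-.06,.11),(.6567,-.0585,.094)]
plan(P,48,-1.72)
for p in P:print([np.round(v,3) for v in ik(np.array(p),ori(48,-1.72),[-.4,.7,2.1,2.6,.5,1.7])])
E
```

```text
t 17.35 rot [ 0.0018 -0.0034 -0.0015] n>= 0.033414628944464925
 slide cm [-3.82 27.7   4.05] n>= 6.7750853740498655
 slide cm [0.33 0.08 3.66] n>= 0.8824158030203411
 slide cm [-5.28  0.44  8.25] n>= 2.3507487046028595
[array([-0.518,  0.653,  2.361,  2.589,  0.727,  1.661]), np.float64(0.0)]
[array([-0.48 ,  0.727,  2.307,  2.643,  0.742,  1.64 ]), np.float64(0.0)]
[array([-0.371,  0.755,  2.06 ,  2.635,  0.538,  1.782]), np.float64(0.0)]
```

```bash
python3 -m creep '[{"slide":[-0.42,3.08,0.45],"angular":[0,0,0],"claw":-1},{"slide":[-0.42,3.08,0.45],"angular":[0,0,0],"claw":-1},{"slide":[-0.42,3.08,0.45],"angular":[0,0,0],"claw":-1},{"slide":[-0.42,3.08,0.45],"angular":[0,0,0],"claw":-1},{"slide":[-0.42,3.08,0.45],"angular":[0,0,0],"claw":-1},{"slide":[-0.42,3.08,0.45],"angular":[0,0,0],"claw":-1},{"slide":[-0.42,3.08,0.45],"angular":[0,0,0],"claw":-1},{"slide":[-0.42,3.08,0.45],"angular":[0,0,0],"claw":-1},{"slide":[-0.42,3.08,0.45],"angular":[0,0,0],"claw":-1},{"slide":[0,0,0],"angular":[0,0,0],"claw":-1}]'|sed -n '1,2p'
python3 - <<'E'
from h import *
s=manip.sense();a=viewer.snapshot("wrist");cv2.imwrite("pics/w9.png",a);np.save("w9.npy",np.r_[s["tcp_pos"],s["tool_rot"]])
plan([(.56,-.06,.11),(.6567,-.0585,.094)],48,-1.72)
E
```

```text
t: 18.18
tcp_pos: [0.5351, -0.055, 0.1368]
t 18.23 rot [ 0.0069 -0.0022  0.0065] n>= 0.07815376103020205
 slide cm [ 0.35 -0.14  3.62] n>= 0.8730105374189036
 slide cm [-5.28  0.44  8.25] n>= 2.3507487046028595
```

```bash
python3 -m creep '[{"slide":[0.17,-0.05,1.8],"angular":[0.0069,-0.0022,0.0065],"claw":-1},{"slide":[0.17,-0.05,1.8],"angular":[0,0,0],"claw":-1},{"slide":[-1.05,0.09,1.65],"angular":[0,0,0],"claw":-1},{"slide":[-1.05,0.09,1.65],"angular":[0,0,0],"claw":-1},{"slide":[0,0,0],"angular":[0,0,0],"claw":-1}]'|sed -n '1,2p;4p'
python3 - <<'E'
from h import *
s=manip.sense();a=viewer.snapshot("wrist");cv2.imwrite("pics/w10.png",a)
cv2.imwrite("pics/c10.png",cv2.resize(a[:320,:],None,fx=1.25,fy=1.25,interpolation=2));np.save("w10.npy",np.r_[s["tcp_pos"],s["tool_rot"]])
plan([(.6567,-.0575,.094)],48,-1.72)
E
```

```text
t: 18.65
tcp_pos: [0.6047, -0.0652, 0.1104]
force: [2.1, 3.7, 10.0]
t 18.7 rot [-0.0072  0.0224 -0.0004] n>= 0.18855356824936292
 slide cm [-2.25  0.96  4.94] n>= 1.32208877679368
```

View pics/c10.png

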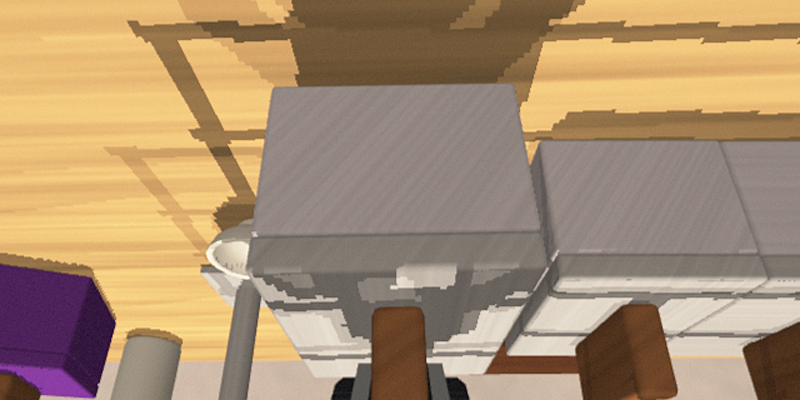

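```bash
python3 -m creep '[{"slide":[-0.74,0,-0.67],"angular":[0,0,0],"claw":-1},{"slide":[-0.74,0.4,-0.67],"angular":[0,0,0],"claw":-1},{"slide":[0,0.4,0],"angular":[0,0,0],"claw":-1},{"slide":[0,0,0],"angular":[0,0,0],"claw":-1},{"slide":[0,0,0],"angular":[0,0,0],"claw":-1}]'
python3 - <<'E'
from edge import *
s=manip.sense();a=viewer.snapshot("wrist");cv2.imwrite("pics/w11.png",a);np.save("w11.npy",np.r_[s["tcp_pos"],s["tool_rot"]]);W=cam("wrist",s)
plan([(.6567,-.0555,.094)],48,-1.72)
hsv=cv2.cvtColor(a,cv2.COLOR_BGR2HSV)
for y in(.075,-.004,-.106): print(y,proj(W,(.603,y,0)).round(0),proj(W,(.603,y,.07)).round(0))
d=lambda y:(.603+.03*(y-.015))
print([proj(W,(.6013,y,.025)).round(0) for y in(-.106,-.118)])
E
```

```text
t: 19.12
tcp_pos: [0.5988, -0.0569, 0.1239]
tool_rot: [0.018, 0.913, -0.009, 0.407]
force: [0.5, 0.8, -3.9]
finger_gap: 0.178
gripper_force: 61.0
t 19.17 rot [-0.0078  0.0012 -0.0061] n>= 0.07974906323418707
 slide cm [-1.66  0.3   6.28] n>= 1.5603746118223705
0.075 [546. 101.] [583. 205.]
-0.004 [410. 105.] [424. 208.]
-0.106 [239. 110.] [226. 211.]
[array([234., 141.]), array([214., 141.])]
```

```bash
python3 - <<'E'
from edge import *
for n in("w9","w10","w11"):
    a=cv2.imread(f"pics/{n}.png");v=np.load(n+".npy");W=cam("wrist",dict(tcp_pos=v[:3],tool_rot=v[3:]))
    print(n);front(a,W,235,400,56,80)
v=np.load("w11.npy");W=cam("wrist",dict(tcp_pos=v[:3],tool_rot=v[3:]))
s=v[2]-.0872
print("corner",onz(W,(515/1.25,84/1.25),s))
E
```

```text
w9
pts 165 ends [ 0.5193 -0.1029  0.    ] [ 0.5205 -0.0096  0.    ] yaw -0.7 line [-3.10000e-03  6.60814e+01]
w10
pts 165 ends [ 0.571  -0.1058  0.    ] [ 0.5719 -0.0264  0.    ] yaw -0.67 line [-1.71000e-02  7.28245e+01]
w11
pts 165 ends [ 0.573  -0.1009 -0.    ] [ 0.5756 -0.0142  0.    ] yaw -1.72 line [-7.30000e-03  6.86466e+01]
corner [ 0.54647378 -0.01751186  0.0366604 ]
```

```bash
python3 - <<'E'
from h import *
s=manip.sense();Rc=R.from_quat(s["tool_rot"]).as_matrix();print((Rc.T@[5.75,0,-2.4]).round(2))
E
```

```text
[-2.05  0.23  5.88]
```

```bash
python3 -m creep '[{"slide":[-0.41,0.05,1.18],"angular":[0,0,0],"claw":-1},{"slide":[-0.41,0.05,1.18],"angular":[0,0,0],"claw":-1},{"slide":[-0.41,0.05,1.18],"angular":[0,0,0],"claw":-1},{"slide":[-0.41,0.05,1.18],"angular":[0,0,0],"claw":-1},{"slide":[-0.41,0.05,1.18],"angular":[0,0,0],"claw":-1},{"slide":[0,0,0],"angular":[0,0,0],"claw":-1},{"slide":[0,0,0],"angular":[0,0,0],"claw":-1}]'
python3 - <<'E'
from edge import *
s=manip.sense();a=viewer.snapshot("wrist");cv2.imwrite("pics/w12.png",a);np.save("w12.npy",np.r_[s["tcp_pos"],s["tool_rot"]]);W=cam("wrist",s)
plan([(.6567,-.0575,.094)],48,-1.72)
front(a,W,235,400,56,80)
print([proj(W,(.6045,y,0)).round(0) for y in(0,.07)])
E
```

```text
t: 19.75
tcp_pos: [0.6565, -0.0562, 0.0993]
tool_rot: [0.018, 0.913, -0.008, 0.407]
force: [-0.1, 0.1, -5.3]
finger_gap: 0.178
gripper_force: 60.9
t 19.8 rot [-0.0072  0.0001 -0.006 ] n>= 0.0750162848343824
 slide cm [ 0.33 -0.15  0.43] n>= 0.1348318819488396
pts 165 ends [ 0.6109 -0.0927  0.    ] [ 0.6131 -0.0191  0.    ] yaw -1.71 line [-6.9000e-03  6.8418e+01]
[array([449.,  47.]), array([620.,  41.])]
```

```bash
python3 -m creep '[{"slide":[0.27,0,0.24],"angular":[0,0,0],"claw":-1},{"slide":[0.27,0,0.24],"angular":[0,0,0],"claw":-1},{"slide":[0.2,0,0.18],"angular":[0,0,0],"claw":-1},{"slide":[0,0,0],"angular":[0,0,0],"claw":-1}]'|sed -n '2p;4p'
python3 -m creep '[{"slide":[0.1,0,0.09],"angular":[0,0,0],"claw":-1},{"slide":[0,0,0],"angular":[0,0,0],"claw":-1}]'|sed -n '2p;4p'
python3 -m creep '[{"slide":[0.1,0,0.09],"angular":[0,0,0],"claw":-1},{"slide":[0,0,0],"angular":[0,0,0],"claw":-1}]'|sed -n '2p;4p'
```

```text
tcp_pos: [0.6559, -0.056, 0.0895]
force: [-0.2, 0.4, -5.2]
tcp_pos: [0.6566, -0.056, 0.0889]
force: [-0.2, -0.0, -4.3]
tcp_pos: [0.6567, -0.056, 0.0878]
force: [-0.2, -0.4, -4.3]
```

```bash
python3 -m creep '[{"slide":[0.1,0,0.09],"angular":[0,0,0],"claw":-1},{"slide":[0,0,0],"angular":[0,0,0],"claw":-1}]'|sed -n '2p;4p'
python3 -m creep '[{"slide":[0.08,0,0.07],"angular":[0,0,0],"claw":-1},{"slide":[0,0,0],"angular":[0,0,0],"claw":-1}]'|sed -n '2p;4p'
python3 - <<'E'
from edge import *
s=manip.sense();a=viewer.snapshot("wrist");cv2.imwrite("pics/w13.png",a);np.save("w13.npy",np.r_[s["tcp_pos"],s["tool_rot"]]);W=cam("wrist",s)
front(a,W,235,400,52,80)
print([proj(W,(.6035,y,0)).round(0) for y in(0.003,.07)])
try: front(a,W,460,560,52,80)
except Exception as e: print(e)
E
```

```text
tcp_pos: [0.6573, -0.0563, 0.0874]
force: [-1.0, -0.7, 0.3]
tcp_pos: [0.6576, -0.0566, 0.0871]
force: [-1.5, -2.8, 4.7]
pts 165 ends [ 0.6017 -0.0891  0.    ] [ 0.6041 -0.0225  0.    ] yaw -2.03 line [-2.60000e-03  6.57065e+01]
[array([464.,  61.]), array([637.,  56.])]
pts 100 ends [0.6027 0.001  0.    ] [0.6039 0.0405 0.    ] yaw -1.76 line [-6.80000e-03  6.27568e+01]
```

```bash
python3 -m creep '[{"slide":[0.07,0.2,-0.07],"angular":[-0.0035,0,-0.0031],"claw":-1},{"slide":[0.07,0.2,-0.08],"angular":[0,0,0],"claw":-1},{"slide":[0,0.2,0],"angular":[0,0,0],"claw":-1},{"slide":[0,0.15,0],"angular":[0,0,0],"claw":-1},{"slide":[0,0,0],"angular":[0,0,0],"claw":-1}]'|sed -n '2p;4p'
python3 - <<'E'
from edge import *
s=manip.sense();a=viewer.snapshot("wrist");cv2.imwrite("pics/w14.png",a);W=cam("wrist",s)
A,B=front(a,W,235,400,52,80);C,D=front(a,W,455,580,52,80)
k=(D-C)[0]/(D-C)[1]
for P in(A,B): print("behind line mm",1000*(P[0]-(C[0]+k*(P[1]-C[1]))))
E
```

```text
tcp_pos: [0.6569, -0.049, 0.0873]
force: [-0.1, -4.6, 5.7]
pts 165 ends [ 0.6017 -0.0819  0.    ] [ 0.6036 -0.0151  0.    ] yaw -1.62 line [-4.10000e-03  6.65941e+01]
pts 125 ends [0.6028 0.0066 0.    ] [0.6043 0.0565 0.    ] yaw -1.76 line [-2.00000e-03  6.26401e+01]
behind line mm 1.6120348323797051
behind line mm 1.445581947168595
```

```bash
python3 -m creep '[{"slide":[0.07,0.05,-0.08],"angular":[0.0009,0,0.0008],"claw":-1},{"slide":[0.06,0.05,-0.07],"angular":[0,0,0],"claw":-1},{"slide":[0,0,0],"angular":[0,0,0],"claw":-1}]'|sed -n '2p;4p'
python3 - <<'E'
from edge import *
s=manip.sense();a=viewer.snapshot("wrist");cv2.imwrite("pics/w15.png",a);W=cam("wrist",s)
A,B=front(a,W,235,400,52,80);C,D=front(a,W,450,590,52,80)
k=(D-C)[0]/(D-C)[1]
for P in(A,B): print("behind line mm",1000*(P[0]-(C[0]+k*(P[1]-C[1]))))
E
```

```text
tcp_pos: [0.6553, -0.0478, 0.0874]
force: [3.7, -3.5, 5.7]
pts 165 ends [ 0.6002 -0.0807  0.    ] [ 0.6024 -0.0138  0.    ] yaw -1.87 line [-1.40000e-03  6.61535e+01]
pts 140 ends [0.6028 0.0064 0.    ] [0.6045 0.0628 0.    ] yaw -1.75 line [-3.20000e-03  6.65204e+01]
behind line mm 0.021609871035388473
behind line mm 0.15809195141436305
```

In line. Now close the gap in small steps with the force watched.

```bash
python3 -m creep '[{"slide":[0,0.08,0],"angular":[0,0,0],"claw":-1},{"slide":[0,0,0],"angular":[0,0,0],"claw":-1}]'|sed -n '2p;4p'
python3 -m creep '[{"slide":[0,0.08,0],"angular":[0,0,0],"claw":-1},{"slide":[0,0,0],"angular":[0,0,0],"claw":-1}]'|sed -n '2p;4p'
python3 -m creep '[{"slide":[0,0.06,0],"angular":[0,0,0],"claw":-1},{"slide":[0,0,0],"angular":[0,0,0],"claw":-1}]'|sed -n '2p;4p'
python3 - <<'E'
from edge import *
s=manip.sense();a=viewer.snapshot("wrist");cv2.imwrite("pics/w16.png",a);W=cam("wrist",s)
A,B=front(a,W,235,400,52,80);C,D=front(a,W,445,590,52,80)
k=(D-C)[0]/(D-C)[1]
for P in(A,B): print("behind line mm",1000*(P[0]-(C[0]+k*(P[1]-C[1]))))
# gap: dark/saturated along row between spare and drift front faces at several rows
g=cv2.cvtColor(a,cv2.COLOR_BGR2HSV)
for r in(70,85,100,115): print(r,g[r,400:450,1].tolist())
E
```

```text
tcp_pos: [0.6553, -0.0473, 0.0874]
force: [2.8, -5.1, 7.0]
tcp_pos: [0.6552, -0.0466, 0.0874]
force: [3.0, -4.7, 6.6]
tcp_pos: [0.6552, -0.046, 0.0874]
force: [1.1, -5.1, 7.1]
pts 165 ends [ 0.6    -0.0789  0.    ] [ 0.602  -0.0121  0.    ] yaw -1.71 line [-4.10000e-03  6.67491e+01]
pts 145 ends [0.6029 0.0062 0.    ] [0.6046 0.0646 0.    ] yaw -1.72 line [-3.9000e-03  6.7342e+01]
behind line mm -0.29343482519406106
behind line mm -0.3019796237635486
70 [30, 33, 26, 25, 32, 28, 33, 26, 28, 32, 30, 31, 30, 26, 29, 24, 62, 118, 127, 40, 29, 29, 27, 32, 27, 29, 29, 31, 32, 29, 30, 29, 30, 31, 27, 31, 29, 32, 31, 28, 30, 32, 29, 30, 32, 30, 31, 29, 35, 29]
85 [29, 32, 33, 27, 30, 30, 26, 34, 29, 30, 29, 28, 34, 31, 22, 26, 28, 33, 29, 27, 30, 28, 30, 28, 30, 30, 33, 30, 28, 31, 32, 27, 29, 30, 30, 29, 30, 26, 29, 30, 29, 32, 30, 30, 34, 30, 25, 29, 32, 24]
100 [28, 27, 25, 25, 31, 32, 32, 28, 29, 27, 30, 23, 27, 35, 29, 31, 29, 27, 29, 27, 26, 32, 29, 31, 30, 31, 32, 25, 31, 34, 30, 31, 28, 25, 26, 30, 27, 26, 31, 27, 29, 29, 29, 29, 26, 29, 31, 31, 29, 30]
115 [30, 26, 28, 29, 28, 32, 30, 25, 30, 26, 28, 26, 28, 32, 29, 28, 31, 31, 27, 29, 29, 26, 31, 31, 30, 29, 30, 31, 31, 30, 32, 25, 32, 32, 31, 30, 29, 29, 25, 31, 32, 30, 29, 30, 29, 23, 33, 29, 29, 29]
```

```bash
python3 -m creep '[{"slide":[0,0.07,0],"angular":[0,0,0],"claw":-1},{"slide":[0,0,0],"angular":[0,0,0],"claw":-1}]'|sed -n '2p;4p'
python3 -m creep '[{"slide":[0,0.07,0],"angular":[0,0,0],"claw":-1},{"slide":[0,0,0],"angular":[0,0,0],"claw":-1}]'|sed -n '2p;4p'
python3 - <<'E'
from edge import *
s=manip.sense();a=viewer.snapshot("wrist");cv2.imwrite("pics/w17.png",a);W=cam("wrist",s)
A,B=front(a,W,235,400,52,80);C,D=front(a,W,440,590,52,80)
k=(D-C)[0]/(D-C)[1]
for P in(A,B): print("behind line mm",1000*(P[0]-(C[0]+k*(P[1]-C[1]))))
g=cv2.cvtColor(a,cv2.COLOR_BGR2HSV)
print(g[70,405:430].tolist())
E
```

```text
tcp_pos: [0.6552, -0.0457, 0.0874]
force: [2.4, -7.0, 7.5]
tcp_pos: [0.6552, -0.0457, 0.0874]
force: [1.6, -8.8, 7.9]
pts 165 ends [ 0.6    -0.0785  0.    ] [ 0.602  -0.0117  0.    ] yaw -1.69 line [-6.20000e-03  6.73342e+01]
pts 150 ends [0.6028 0.0046 0.    ] [0.6046 0.0649 0.    ] yaw -1.73 line [-5.50000e-03  6.77172e+01]
behind line mm -0.2600984291194486
behind line mm -0.31445496365822834
[[9, 29, 152], [10, 30, 153], [5, 29, 151], [8, 31, 155], [8, 30, 155], [9, 28, 155], [11, 33, 156], [9, 27, 159], [8, 31, 154], [8, 27, 151], [8, 22, 141], [15, 88, 119], [17, 127, 124], [15, 55, 121], [9, 26, 129], [8, 27, 144], [10, 32, 145], [8, 31, 147], [11, 28, 154], [9, 31, 156], [7, 27, 160], [10, 29, 161], [10, 29, 160], [13, 29, 158], [9, 32, 159]]
```

```bash
python3 -m creep '[{"slide":[0,0.07,0],"angular":[0,0,0],"claw":-1},{"slide":[0,0,0],"angular":[0,0,0],"claw":-1}]'|sed -n '2p;4p'
python3 - <<'E'
from edge import *
s=manip.sense();a=viewer.snapshot("wrist");cv2.imwrite("pics/w18.png",a);W=cam("wrist",s)
A,B=front(a,W,235,400,52,80);C,D=front(a,W,440,590,52,80)
g=cv2.cvtColor(a,cv2.COLOR_BGR2HSV)
for r in(70,75,80): print(g[r,410:425,1:].tolist())
cv2.imwrite("pics/c18.png",cv2.resize(a[40:240,330:640],None,fx=2.5,fy=2.5,interpolation=2))
E
```

```text
tcp_pos: [0.6552, -0.0457, 0.0874]
force: [0.3, -11.3, 6.7]
pts 165 ends [ 0.6    -0.0784  0.    ] [ 0.6019 -0.0116  0.    ] yaw -1.65 line [-7.70000e-03  6.77857e+01]
pts 150 ends [0.6027 0.0046 0.    ] [0.6046 0.0649 0.    ] yaw -1.82 line [-5.30000e-03  6.73683e+01]
[[33, 153], [36, 156], [28, 157], [30, 153], [28, 147], [30, 154], [99, 139], [102, 120], [35, 123], [28, 135], [32, 144], [27, 150], [27, 149], [30, 153], [31, 158]]
[[28, 148], [32, 153], [25, 153], [27, 159], [35, 153], [29, 147], [33, 141], [30, 109], [26, 107], [25, 124], [32, 137], [31, 147], [24, 146], [30, 154], [29, 157]]
[[26, 158], [31, 157], [26, 154], [30, 154], [24, 157], [29, 152], [27, 149], [31, 130], [29, 105], [34, 111], [25, 122], [29, 142], [29, 147], [28, 153], [28, 156]]
```

View pics/c18.png

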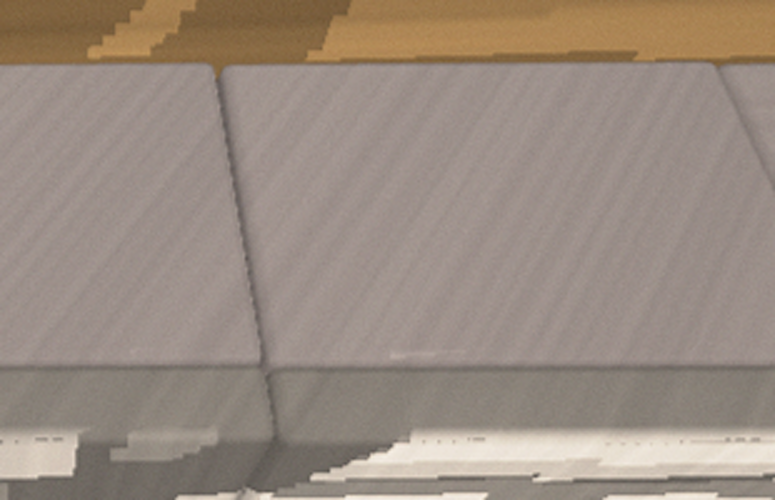

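```bash
python3 -m creep '[{"slide":[-0.03,-0.12,-0.03],"angular":[0,0,0],"claw":-1},{"slide":[0,0,0],"angular":[0,0,0],"claw":-0.5},{"slide":[0,0,0],"angular":[0,0,0],"claw":0},{"slide":[0,0,0],"angular":[0,0,0],"claw":0.3},{"slide":[0,0,0],"angular":[0,0,0],"claw":0.3}]'|sed -n '1,2p;4,5p'
python3 -m creep '[{"slide":[0,0,-2],"angular":[0,0,0],"claw":0.3},{"slide":[0,0,-2],"angular":[0,0,0],"claw":0.3},{"slide":[0,0,-3],"angular":[0,0,0],"claw":0.3},{"slide":[0,0,-3],"angular":[0,0,0],"claw":0.3},{"slide":[0,0,0],"angular":[0,0,0],"claw":0.3},{"slide":[0,0,0],"angular":[0,0,0],"claw":0.3}]'|sed -n '1,2p;4,5p'
python3 - <<'E'
from edge import *
s=manip.sense();a=viewer.snapshot("wrist");cv2.imwrite("pics/w19.png",a);W=cam("wrist",s);np.save("w19.npy",np.r_[s["tcp_pos"],s["tool_rot"]])
pr=lambda y:proj(W,(.6015+.031*(y+.045),y,0))
P=[pr(y) for y in(-.08,-.01,.004,.066,.085,.14)];print(np.round(P))
L=[]
for i in(0,2,4):
    r=int((P[i][1]+P[i+1][1])/2)
    try:L.append(front(a,W,int(P[i][0]),min(635,int(P[i+1][0])),r-12,r+12))
    except Exception as e: print(e)
r=int(P[1][1]);c=int((P[1][0]+P[2][0])/2)
S=cv2.cvtColor(a,cv2.COLOR_BGR2HSV)
for d in(3,8,15,30): print(S[r+d,c-9:c+10,1:].tolist())
E
```

```text
t: 23.18
tcp_pos: [0.6519, -0.0432, 0.0847]
force: [-1.0, -0.5, 0.4]
finger_gap: 0.646
t: 23.68
tcp_pos: [0.5776, -0.041, 0.153]
force: [1.1, -0.9, -0.1]
finger_gap: 0.649
[[264.  98.]
 [367.  97.]
 [388.  97.]
 [479.  97.]
 [507.  97.]
 [588.  97.]]
pts 103 ends [ 0.5987 -0.08    0.    ] [ 0.6015 -0.0102 -0.    ] yaw -2.28 line [4.70000e-03 9.44717e+01]
pts 91 ends [0.6027 0.0035 0.    ] [0.6044 0.0652 0.    ] yaw -1.57 line [-4.90000e-03  9.90028e+01]
pts 81 ends [ 0.6057  0.0845 -0.    ] [0.6072 0.1394 0.    ] yaw -1.51 line [-5.800000e-03  1.003328e+02]
[[35, 131], [30, 134], [30, 134], [32, 137], [28, 135], [30, 134], [26, 127], [50, 97], [34, 112], [30, 126], [27, 131], [30, 138], [31, 140], [27, 141], [31, 140], [29, 140], [26, 138], [26, 139], [30, 138]]
[[34, 137], [29, 134], [31, 132], [28, 137], [28, 136], [31, 133], [27, 130], [26, 117], [26, 107], [26, 119], [32, 134], [32, 142], [30, 137], [30, 138], [33, 139], [29, 143], [26, 137], [26, 136], [32, 142]]
[[29, 130], [30, 137], [26, 136], [26, 136], [32, 137], [31, 131], [31, 133], [30, 126], [21, 95], [28, 108], [30, 127], [30, 136], [31, 138], [31, 140], [29, 139], [28, 139], [26, 138], [31, 141], [26, 138]]
[[34, 134], [27, 132], [29, 132], [35, 132], [29, 133], [26, 137], [26, 135], [31, 138], [29, 133], [28, 108], [27, 105], [31, 124], [27, 131], [28, 138], [28, 138], [28, 138], [29, 139], [29, 141], [29, 141]]
```

```bash
python3 - <<'E'
from h import *
z=ori(48,-1.68)[:,2];g=np.array([.654,-.0457,.0885]);plan([g-.03*z,g],48,-1.68)
E
```

```text
t 23.73 rot [-0.0054  0.0032 -0.0032] n>= 0.05634409602426396
 slide cm [-0.26 -0.2   6.89] n>= 1.6530518530605456
 slide cm [-0. -0.  3.] n>= 0.7194244604316555
```

```bash
python3 -m creep '[{"slide":[-0.09,-0.07,2.3],"angular":[-0.0054,0.0032,-0.0032],"claw":0.3},{"slide":[-0.09,-0.07,2.3],"angular":[0,0,0],"claw":0.3},{"slide":[-0.09,-0.06,2.3],"angular":[0,0,0],"claw":0.3},{"slide":[0,0,0],"angular":[0,0,0],"claw":0.3},{"slide":[0,0,0],"angular":[0,0,0],"claw":0.3}]'|sed -n '2p;4p'
python3 - <<'E'
from h import *
plan([(.654,-.0457,.0885)],48,-1.68)
E
```

```text
tcp_pos: [0.6326, -0.045, 0.1067]
force: [-0.4, -0.1, 0.3]
t 24.15 rot [ 0.0009 -0.0016  0.0001] n>= 0.014649530813772672
 slide cm [-0.08 -0.01  2.81] n>= 0.6735834211697967
```

```bash
python3 -m creep '[{"slide":[-0.04,0,1.4],"angular":[0,0,0],"claw":0.3},{"slide":[-0.04,0,1.4],"angular":[0,0,0],"claw":0.3},{"slide":[0,0,0],"angular":[0,0,0],"claw":0.3},{"slide":[0,0,0],"angular":[0,0,0],"claw":0},{"slide":[0,0,0],"angular":[0,0,0],"claw":-0.4},{"slide":[0,0,0],"angular":[0,0,0],"claw":-1},{"slide":[0,0,0],"angular":[0,0,0],"claw":-1},{"slide":[0,0,0],"angular":[0,0,0],"claw":-1},{"slide":[0,0,0],"angular":[0,0,0],"claw":-1}]' 40
cat >> edge.py <<'E'
def chk(name):
    s=manip.sense();a=viewer.snapshot("wrist");cv2.imwrite(f"pics/{name}.png",a);W=cam("wrist",s)
    A,B=front(a,W,235,400,50,82);C,D=front(a,W,440,585,50,82);k=(D-C)[0]/(D-C)[1]
    for P in(A,B): print("behind line mm",1000*(P[0]-(C[0]+k*(P[1]-C[1]))))
    print("force",s["force"].round(1),"mom",s["ft_torque"].round(2))
E
python3 -c "
from edge import *
chk('w20')"
```

```text
t: 24.9
tcp_pos: [0.6522, -0.0459, 0.0907]
tool_rot: [0.014, 0.914, -0.006, 0.406]
force: [-3.9, -0.8, 3.9]
finger_gap: 0.182
gripper_force: 43.4
pts 165 ends [ 0.5993 -0.08    0.    ] [ 0.6015 -0.011   0.    ] yaw -1.82 line [1.80000e-03 6.50831e+01]
pts 145 ends [0.6028 0.0059 0.    ] [0.6047 0.0669 0.    ] yaw -1.77 line [9.00000e-04 6.71202e+01]
behind line mm -0.885224358762815
behind line mm -0.8155312575439666
force [-3.9 -0.8  3.9] mom [ 0.03  0.4  -0.13]
```

```bash
python3 -m creep '[{"slide":[-0.10,0.05,0.11],"angular":[0,0,0],"claw":-1},{"slide":[0,0.05,0],"angular":[0,0,0],"claw":-1},{"slide":[0,0,0],"angular":[0,0,0],"claw":-1}]'|sed -n '2p;4p'
python3 -c "
from edge import *
chk('w21')"
python3 -m creep '[{"slide":[0,0.08,0],"angular":[0,0,0],"claw":-1},{"slide":[0,0,0],"angular":[0,0,0],"claw":-1}]'|sed -n '2p;4p'
python3 -c "
from edge import *
chk('w22')"
```

```text
tcp_pos: [0.654, -0.0457, 0.0907]
force: [-5.1, -4.6, 4.9]
pts 165 ends [ 0.601  -0.0798  0.    ] [ 0.6032 -0.0109  0.    ] yaw -1.76 line [-1.00000e-04  6.56064e+01]
pts 145 ends [0.6028 0.0056 0.    ] [0.6046 0.0658 0.    ] yaw -1.76 line [-0.     63.7625]
behind line mm 0.8744155007242016
behind line mm 0.8681958641700849
force [-5.1 -4.6  4.9] mom [-0.32  0.33 -0.23]
tcp_pos: [0.654, -0.0456, 0.0907]
force: [-7.1, -6.4, 5.0]
pts 165 ends [ 0.6011 -0.0796  0.    ] [ 0.6032 -0.0107  0.    ] yaw -1.76 line [-1.10000e-03  6.59356e+01]
pts 145 ends [0.6028 0.0058 0.    ] [0.6048 0.066  0.    ] yaw -1.84 line [1.00000e-04 6.35234e+01]
behind line mm 1.0230008935371293
behind line mm 0.9293537052007528
force [-7.1 -6.4  5. ] mom [-0.61  0.48 -0.34]
```

```bash
python3 -m creep '[{"slide":[0.10,0,-0.11],"angular":[0,0,0],"claw":-1},{"slide":[0,0,0],"angular":[0,0,0],"claw":-1},{"slide":[0,0,0],"angular":[0,0,0],"claw":-1}]'|sed -n '2p;4p'
python3 -c "
from edge import *
chk('w23')"
python3 -m creep '[{"slide":[0.03,0.06,-0.04],"angular":[0,0,0],"claw":-1},{"slide":[0,0,0],"angular":[0,0,0],"claw":-1}]'|sed -n '2p;4p'
python3 -c "
from edge import *
chk('w24')"
```

```text
tcp_pos: [0.6538, -0.0456, 0.0908]
force: [-2.0, -6.8, 3.4]
pts 165 ends [ 0.601  -0.0797  0.    ] [ 0.603  -0.0108  0.    ] yaw -1.69 line [-1.80000e-03  6.60346e+01]
pts 145 ends [0.6027 0.0057 0.    ] [0.6047 0.0659 0.    ] yaw -1.88 line [1.10000e-03 6.31566e+01]
behind line mm 1.0514943020777379
behind line mm 0.8201943580498083
force [-2.  -6.8  3.4] mom [-0.66  0.44 -0.6 ]
tcp_pos: [0.6537, -0.0454, 0.0909]
force: [-1.4, -7.6, 1.7]
pts 165 ends [ 0.601  -0.0795  0.    ] [ 0.6031 -0.0106  0.    ] yaw -1.69 line [-2.10000e-03  6.61489e+01]
pts 145 ends [0.6027 0.0059 0.    ] [0.6047 0.0661 0.    ] yaw -1.83 line [1.00000e-04 6.34885e+01]
behind line mm 1.0288360449400846
behind line mm 0.8534015590037081
force [-1.4 -7.6  1.7] mom [-0.88  0.37 -0.68]
```

```bash
python3 -m creep '[{"slide":[0.10,0,-0.11],"angular":[0,0,0],"claw":-1},{"slide":[0,0,0],"angular":[0,0,0],"claw":-1}]'|sed -n '2p;4p'
python3 -c "
from edge import *
chk('w25')"
```

```text
tcp_pos: [0.6527, -0.0453, 0.091]
force: [2.0, -6.3, -1.0]
pts 165 ends [ 0.6002 -0.0794  0.    ] [ 0.6024 -0.0104  0.    ] yaw -1.86 line [-0.     65.7683]
pts 145 ends [0.6023 0.0061 0.    ] [0.6045 0.0667 0.    ] yaw -2.03 line [2.60000e-03 6.32469e+01]
behind line mm 0.9221785369907254
behind line mm 0.7172638793575548
force [ 2.  -6.3 -1. ] mom [-0.69  0.23 -0.78]
```

```bash
python3 -m creep '[{"slide":[0,-0.12,0],"angular":[0,0,0],"claw":-1},{"slide":[0,0,0],"angular":[0,0,0],"claw":-1}]'|sed -n '2p;4p'
python3 -m creep '[{"slide":[0.06,-0.04,-0.06],"angular":[0,0,0],"claw":-1},{"slide":[0,0,0],"angular":[0,0,0],"claw":-1}]'|sed -n '2p;4p'
python3 -c "
from edge import *
chk('w26')"
```

```text
tcp_pos: [0.6523, -0.0454, 0.0908]
force: [1.9, -3.1, -1.1]
tcp_pos: [0.651, -0.0453, 0.0908]
force: [2.0, -2.6, 0.6]
pts 165 ends [ 0.5983 -0.0795  0.    ] [ 0.6006 -0.0105  0.    ] yaw -1.95 line [3.70000e-03 6.46455e+01]
pts 145 ends [0.6023 0.0065 0.    ] [0.6044 0.0678 0.    ] yaw -1.94 line [3.70000e-03 6.68566e+01]
behind line mm -1.066682809174102
behind line mm -1.0632897924579554
force [ 2.  -2.6  0.6] mom [-0.28 -0.07 -0.55]
```

```bash
python3 -m creep '[{"slide":[-0.09,0,0.1],"angular":[0,0,0],"claw":-1},{"slide":[0,0,0],"angular":[0,0,0],"claw":-1}]'|sed -n '2p;4p'
python3 -m creep '[{"slide":[-0.03,0,0.035],"angular":[0,0,0],"claw":-1},{"slide":[0,0,0],"angular":[0,0,0],"claw":-1}]'|sed -n '2p;4p'
python3 -c "
from edge import *
chk('w27')"
```

```text
tcp_pos: [0.6514, -0.0453, 0.0907]
force: [-0.2, -4.7, 3.8]
tcp_pos: [0.6514, -0.0453, 0.0907]
force: [-2.7, -5.7, 5.4]
pts 165 ends [ 0.5984 -0.0794  0.    ] [ 0.6007 -0.0105  0.    ] yaw -1.88 line [1.80000e-03 6.50767e+01]
pts 145 ends [0.6024 0.0066 0.    ] [0.6044 0.0677 0.    ] yaw -1.89 line [2.1000e-03 6.7381e+01]
behind line mm -1.141803978895739
behind line mm -1.160412377946063
force [-2.7 -5.7  5.4] mom [-0.49  0.07 -0.72]
```

```bash
python3 -m creep '[{"slide":[-0.03,-0.05,0.035],"angular":[0,0,0],"claw":-1},{"slide":[0,0,0],"angular":[0,0,0],"claw":-1}]'|sed -n '2p;4p'
python3 -m creep '[{"slide":[-0.03,0,0.035],"angular":[0,0,0],"claw":-1},{"slide":[0,0,0],"angular":[0,0,0],"claw":-1}]'|sed -n '2p;4p'
python3 -c "
from edge import *
chk('w28')"
python3 -m creep '[{"slide":[-0.025,0,0.03],"angular":[0,0,0],"claw":-1},{"slide":[0,0,0],"angular":[0,0,0],"claw":-1}]'|sed -n '2p;4p'
python3 -c "
from edge import *
chk('w29')"
```

```text
tcp_pos: [0.6514, -0.0454, 0.0906]
force: [-3.2, -3.8, 6.4]
tcp_pos: [0.6514, -0.0454, 0.0906]
force: [-5.8, -4.5, 8.1]
pts 165 ends [ 0.5984 -0.0794  0.    ] [ 0.6007 -0.0105  0.    ] yaw -1.95 line [3.10000e-03 6.47793e+01]
pts 145 ends [0.6024 0.0065 0.    ] [0.6044 0.0678 0.    ] yaw -1.92 line [2.60000e-03 6.71601e+01]
behind line mm -1.094326389424416
behind line mm -1.0550259925620198
force [-5.8 -4.5  8.1] mom [-0.5   0.04 -0.63]
tcp_pos: [0.6515, -0.0454, 0.0907]
force: [-7.1, -5.1, 9.6]
pts 165 ends [ 0.5985 -0.0794  0.    ] [ 0.6008 -0.0105  0.    ] yaw -1.94 line [2.70000e-03 6.48884e+01]
pts 145 ends [0.6024 0.0066 0.    ] [0.6045 0.0678 0.    ] yaw -1.9 line [2.1000e-03 6.7343e+01]
behind line mm -1.1172355701373204
behind line mm -1.0684558833533586
force [-7.1 -5.1  9.6] mom [-0.42 -0.02 -0.67]
```

```bash
python3 -m creep '[{"slide":[-0.045,-0.06,-0.04],"angular":[0,0,0],"claw":-1},{"slide":[0,0,0],"angular":[0,0,0],"claw":-1}]'|sed -n '2p;4p'
python3 -c "
from edge import *
chk('w30')"
python3 -m creep '[{"slide":[-0.045,-0.03,-0.04],"angular":[0,0,0],"claw":-1},{"slide":[0,0,0],"angular":[0,0,0],"claw":-1}]'|sed -n '2p;4p'
python3 -c "
from edge import *
chk('w31')"
```

```text
tcp_pos: [0.6516, -0.0455, 0.0907]
force: [-6.5, -2.0, 6.6]
pts 165 ends [ 0.5986 -0.0797  0.    ] [ 0.6008 -0.0107  0.    ] yaw -1.83 line [2.80000e-03 6.48783e+01]
pts 145 ends [0.6024 0.0063 0.    ] [0.6044 0.0676 0.    ] yaw -1.9 line [4.00000e-03 6.64271e+01]
behind line mm -0.8791377407859624
behind line mm -0.9717616597553214
force [-6.5 -2.   6.6] mom [-0.22  0.19 -0.37]
tcp_pos: [0.6519, -0.0456, 0.0907]
force: [-4.2, -1.3, 3.8]
pts 165 ends [ 0.599  -0.0799  0.    ] [ 0.601  -0.0108  0.    ] yaw -1.7 line [1.80000e-03 6.51442e+01]
pts 145 ends [0.6024 0.0062 0.    ] [0.6045 0.0675 0.    ] yaw -1.99 line [6.10000e-03 6.49346e+01]
behind line mm -0.3824121784088419
behind line mm -0.722851605406194
force [-4.2 -1.3  3.8] mom [-0.02  0.37 -0.07]
```

```bash
python3 -m creep '[{"slide":[-0.04,0,0.04],"angular":[0,0,0],"claw":-1},{"slide":[0,0,0],"angular":[0,0,0],"claw":-1}]'|sed -n '2p;4p'
python3 -c "
from edge import *
chk('w32')"
python3 -m creep '[{"slide":[0,0.1,0],"angular":[0,0,0],"claw":-1},{"slide":[0,0.06,0],"angular":[0,0,0],"claw":-1},{"slide":[0,0,0],"angular":[0,0,0],"claw":-1}]'|sed -n '2p;4p'
python3 -c "
from edge import *
chk('w33')"
```

```text
tcp_pos: [0.6533, -0.0458, 0.0907]
force: [-2.8, 0.5, 0.4]
pts 165 ends [ 0.6004 -0.0801  0.    ] [ 0.6024 -0.0111  0.    ] yaw -1.66 line [1.40000e-03 6.52696e+01]
pts 145 ends [0.6023 0.0055 0.    ] [0.6044 0.0662 0.    ] yaw -1.99 line [6.30000e-03 6.18513e+01]
behind line mm 1.076599213077567
behind line mm 0.6832156459373184
force [-2.8  0.5  0.4] mom [0.2  0.51 0.05]
tcp_pos: [0.6536, -0.0454, 0.0908]
force: [-2.0, -2.3, -1.8]
pts 165 ends [ 0.6006 -0.0795  0.    ] [ 0.6028 -0.0105  0.    ] yaw -1.84 line [1.30000e-03 6.52261e+01]
pts 145 ends [0.6023 0.0059 0.    ] [0.6044 0.0664 0.    ] yaw -1.96 line [3.10000e-03 6.22836e+01]
behind line mm 1.1995137435670822
behind line mm 1.0544078096724752
force [-2.  -2.3 -1.8] mom [-0.36  0.83 -0.46]
```

```bash
python3 -m creep '[{"slide":[0.04,0.08,0.035],"angular":[0,0,0],"claw":-1},{"slide":[0,0.05,0],"angular":[0,0,0],"claw":-1},{"slide":[0,0,0],"angular":[0,0,0],"claw":-1}]'|sed -n '2p;4p'
python3 -m creep '[{"slide":[0,-0.13,0],"angular":[0,0,0],"claw":-1},{"slide":[0,0,0],"angular":[0,0,0],"claw":-1}]'|sed -n '2p;4p'
python3 -c "
from edge import *
chk('w34')"
```

```text
tcp_pos: [0.6538, -0.0452, 0.0909]
force: [-4.7, -7.6, 0.4]
tcp_pos: [0.6538, -0.0453, 0.0907]
force: [-1.9, -3.0, -1.2]
pts 165 ends [ 0.601  -0.0795  0.    ] [ 0.6031 -0.0105  0.    ] yaw -1.75 line [8.00000e-04 6.53414e+01]
pts 145 ends [0.6025 0.0059 0.    ] [0.6044 0.0662 0.    ] yaw -1.82 line [1.90000e-03 6.26683e+01]
behind line mm 1.1507061055148204
behind line mm 1.061281187119345
force [-1.9 -3.  -1.2] mom [-0.31  0.76 -0.45]
```

```bash
python3 -m creep '[{"slide":[0,-0.03,0],"angular":[0,0,0],"claw":-1},{"slide":[0,0,0],"angular":[0,0,0],"claw":-1},{"slide":[0,0,0],"angular":[0,0,0],"claw":0.3},{"slide":[0,0,0],"angular":[0,0,0],"claw":0.3},{"slide":[0,0,0],"angular":[0,0,0],"claw":0.3},{"slide":[0,0,0],"angular":[0,0,0],"claw":0.3}]' 20|sed -n '1,2p;4,5p'
python3 -c "
from edge import *
chk('w35')"
python3 -m creep '[{"slide":[0,0,-2],"angular":[0,0,0],"claw":0.3},{"slide":[0,0,-2],"angular":[0,0,0],"claw":0.3},{"slide":[0,0,-3],"angular":[0,0,0],"claw":0.3},{"slide":[0,0,-3],"angular":[0,0,0],"claw":0.3},{"slide":[0,0,-3],"angular":[0,0,0],"claw":0.3},{"slide":[0,0,0],"angular":[0,0,0],"claw":0.3},{"slide":[0,0,0],"angular":[0,0,0],"claw":0.3}]'|sed -n '1,2p;4,5p'
python3 - <<'E'
from edge import *
s=manip.sense();a=viewer.snapshot("wrist");cv2.imwrite("pics/w36.png",a);W=cam("wrist",s)
pr=lambda y:proj(W,(.6025+.031*(y+.045),y,0))
P=[pr(y) for y in(-.08,-.01,.004,.066,.085,.155)]
L=[]
for i in(0,2,4):
    r=int((P[i][1]+P[i+1][1])/2)
    L.append(front(a,W,int(P[i][0]),min(635,int(P[i+1][0])),r-12,r+12))
C,D=L[2];k=(D-C)[0]/(D-C)[1]
for A,B in L[:2]: print("rel. wide line mm",[round(1000*(p[0]-(C[0]+k*(p[1]-C[1]))),2) for p in(A,B)])
t=viewer.snapshot("top");cv2.imwrite("pics/t36.png",t)
c=[int(v) for v in P[2]]
cv2.imwrite("pics/c36.png",np.vstack([cv2.resize(a[80:215,225:525],(780,351),interpolation=2),cv2.resize(t[165:245,215:485],(780,231),interpolation=2)]))
E
```

```text
t: 29.48
tcp_pos: [0.6544, -0.0447, 0.0914]
force: [0.6, -0.6, 0.4]
finger_gap: 0.651
pts 165 ends [ 0.6007 -0.0788  0.    ] [ 0.603  -0.0101  0.    ] yaw -1.9 line [4.80000e-03 6.12683e+01]
pts 145 ends [0.6025 0.0063 0.    ] [0.6044 0.0665 0.    ] yaw -1.82 line [3.70000e-03 5.96377e+01]
behind line mm 0.9000333406520289
behind line mm 0.9920370575317028
force [ 0.6 -0.6  0.4] mom [0.03 0.34 0.  ]
t: 30.12
tcp_pos: [0.5571, -0.0424, 0.1793]
force: [0.2, -1.1, -0.3]
finger_gap: 0.646
pts 92 ends [ 0.6007 -0.0806  0.    ] [ 0.6029 -0.0102  0.    ] yaw -1.81 line [2.40000e-03 9.28714e+01]
pts 81 ends [0.6023 0.0035 0.    ] [0.6045 0.0654 0.    ] yaw -2.02 line [5.40000e-03 9.05869e+01]
pts 91 ends [0.6055 0.084  0.    ] [0.6077 0.1537 0.    ] yaw -1.79 line [2.10000e-03 9.26208e+01]
rel. wide line mm [np.float64(0.31), np.float64(0.34)]
rel. wide line mm [np.float64(-0.75), np.float64(-0.5)]
```

View pics/c36.png

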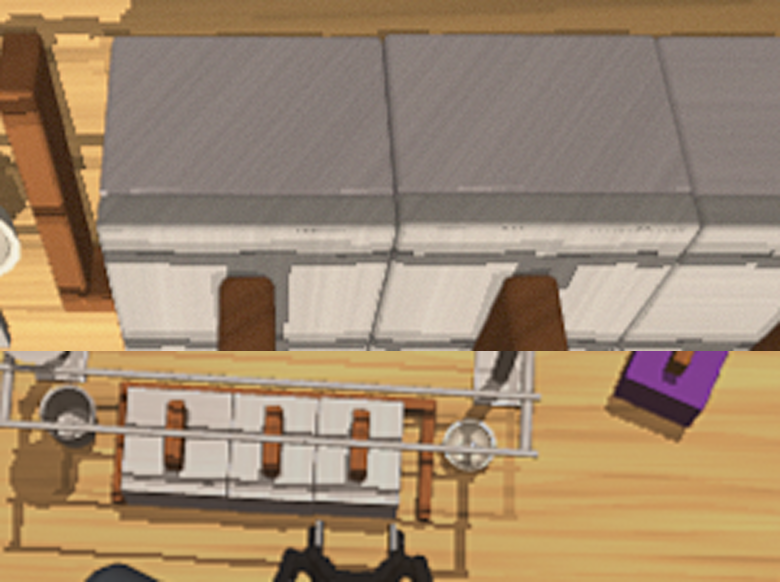

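The final picture shows the three tins side by side with no visible gap: seams at (385,120) and (680,120), fronts in line within about 1 mm. They stand level, the bystanders are where they were, and the tool is clear. Handing in.

```bash
python3 -c "
from station import ticket
print(ticket.sign_off())"
```

```text
the job is handed in; nothing more can be done
None
```

The job is handed in at about 30 s: the drifted tin is flush against the wide tin and the spare is flush beside it, all level with no visible gaps and fronts in line within about 1 mm; along the way the spare briefly touched the right end stop and joint 6 read 2.854 rad against its 2.85 limit.

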